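Put the shoe-cream tin away in the tilt-out box

TASK

Pull the blue flap of the tilt-out box all the way down, set the red shoe-cream tin down into the flap's tray (lower it in, do not drop it from above the box), then push the flap back up until it is fully shut with the tin inside. Leave the green eye disc, the key dish and the shoehorn where they lie.

Things in the scene. Friction and masses are not known exactly. Their poses are not given: they have to be found in the camera images.
- case: Fixed box: clear acrylic case on a wooden base, 150 deep (x) x 176 wide (y) x 155 mm high, never moves. Origin: centre of its underside; its own -x axis points out of the front (open behind the flap) towards the robot. The 5 mm roof has its top at 155 mm and its front edge 30 mm behind the hinge line.
- flap (a joint): Angle of the blue flap: 0 = shut (upright), growing as its top comes out and down towards the robot; end stop at 0.95 rad (all the way down). Starts a little ajar. A stiff friction hinge (0.35 N m) holds it at any angle; no catch or spring.
- flap_hinge (a point): Middle of the hinge line, at the inside foot of the flap's front panel: at x = -75 mm in the case's frame, 20 mm above the shelf. Axes turn with the flap: y along the hinge, z up the panel, x inwards (parallel to the case's axes at joint 0). Front panel: 162 mm wide, x -6 to 0, z 0 to 128 mm, a brass tab above it, a tray behind it.
- flap_tray (a point): Middle of the tray that is fixed behind the flap's panel and turns with it; 37 mm inwards and 15 mm up from the hinge point, same axes. Inside 71 deep (x) x 150 wide (y); 4 mm floor, back wall 30 mm high, side walls falling from about 78 mm at the panel to 30 mm. With the flap down the panel slopes 36 degrees down to the hinge and is open to above, in front of the roof.
- flap_tab (a point): Centre of the brass tab on the middle of the flap's top edge: 60 wide (y), 10 mm thick (x), free from 128 to 160 mm above the hinge line. This point: 144 mm up from the hinge point, 5 mm in front of it; the tab's inside face is flush with the panel's. Hook it from behind to pull; to shut, push its front along its arc (up as well as back: a level push jams).
- tin_center (a point): Centre, half-way up, of the loose red round shoe-cream tin with a black cap, standing upright on the shelf: 48 mm diameter, 45 mm high, about 0.11 kg. To be stowed in the tray; it may end there in any attitude.
- tin: The same tin; origin at the centre of its underside.
- eye_disc: Bystander: loose green glass disc with white, blue and black circles, 72 mm diameter, 9 mm thick, lying flat. Origin at the centre of its underside.
- key_dish: Bystander: loose white ceramic dish, 110 mm diameter, 28 mm high. Origin at the centre of its underside.
- shoehorn: Bystander: loose flat steel shoehorn, about 163 mm long, 38 mm wide, 4 mm thick. Origin near the middle of its underside, long axis along its x.
Not all that is in view belongs to the job. Of the things like the tin, leave any that is purple; of the rest the larger one is meant.

How it is judged (in metres and radians):
On the way, in this order (a step that is already met when the one before it is completed fails the run):
1. the flap is pulled down to its stop (at least 0.82 rad of 0.95) (value of joint flap above 0.82 rad), for 0.2 s.
2. with the flap still down, the tin lies in the tray, let go (value of joint flap above 0.7 rad and contact force between tin and the fingers below 0.1 N and linear speed of tin below 0.05 m/s and x of tin_center in the frame of flap_hinge between 0 and 0.08 m and y of tin_center in the frame of flap_hinge between -0.075 and 0.075 m and z of tin_center in the frame of flap_hinge between 0 and 0.12 m), for 0.2 s.
At the end, for the whole second after the job is handed in: The flap is shut to within 0.04 rad (about 6 mm at the tab) and the tin rests inside its tray, behind the flap (value of joint flap below 0.04 rad and velocity of joint flap below 0.05 rad/s and linear speed of tin below 0.03 m/s and x of tin_center in the frame of flap_hinge between 0 and 0.075 m and y of tin_center in the frame of flap_hinge between -0.075 and 0.075 m and z of tin_center in the frame of flap_hinge between 0 and 0.09 m); the robot touches nothing.
It fails at once if the tin is dropped from above the box (in free fall with its centre over 170 mm above the shelf) (height (world z) of tin_center above 0.17 m and contact force between tin and anything else below 0.005 N).
It fails at once if the eye disc is moved by more than 25 mm (distance of eye_disc from where it was at the start of the episode above 0.025 m).
It fails at once if the key dish is moved by more than 25 mm (distance of key_dish from where it was at the start of the episode above 0.025 m).
It fails at once if the shoehorn is moved by more than 25 mm (distance of shoehorn from where it was at the start of the episode above 0.025 m).
It also fails if it takes over 67 s, if anything falls off the work surface, if the arm or the gripper's body presses on something with over 40 N, if the wrist force passes 120 N, or if a joint passes its speed limit or range.

ROBOT

A 6-joint arm with a two-finger parallel gripper is mounted at the origin on the work surface. World frame = base frame: x ahead of the robot, y to its left, z up, the work surface at z = 0. Lengths are in mm, angles in degrees, forces in N, time in s.
With the tool pointing down it reaches from about 325 to 900 mm from the base axis. Payload 6.1 kg.
Tool frame: the origin (TCP) lies on the centre line of the jaws, within the pads' length; the fingertips stand 8 mm ahead of it and the grasp point (between the pads) lies 11 mm behind it; z points along the fingers, y is the direction in which the jaws open and shut (so a half turn about z gives the same grasp; the last joint's range is limited). The gripper opens to 85 mm and grips with 20 to 120 N. Pads are 22 mm wide; open, the fingers measure 114 mm over their backs; the gripper's body (76 mm by 85 mm) begins 54 mm behind the grasp point. The pads swing forward as they close: fully open they stand 13 mm farther back than shut.
Start: joints at [-80.105, 12.628, 87.462, -0, 79.91, -7.225], TCP at [183.976, -597.301, 208.8] pointing down, gripper open.
Joint ranges: [-170.65, 170.65], [-52.31, 119.04], [5.05, 147.46], [-71.25, 251.25], [11.57, 151.72], [-153.62, 153.62]. Speed limits (degrees/s): [147.25, 147.25, 172.46, 180, 180, 180].

INTERFACE

Orientations are given as a 3x3 rotation matrix whose columns are the frame's x, y, z axes.
In Python, from station import env gives the robot as it stands. The module is installed in compiled form; this text tells all that it offers.
- The arm moves only by the shell command python3 -m jog 'ROWS' [OPENING] [FORCE]. ROWS is JSON, a list that holds one entry, the list of rows, each a list of 6 numbers: the shift along the tool's x, y, z in mm, then the turn, a rotation vector about the tool's x, y, z in degrees. In form: [[[x, y, z, rx, ry, rz], ...]]. A call has 1 to 20 rows; each row shifts and turns the commanded pose from where the row before left it, along the tool's axes as they then stand; what a row does not reach is not made up. A row lasts 1/12 s, in which the tool goes at most 41.7 mm and 7.16 degrees, less where a joint would pass 70% of its speed; a pose out of reach is approached as far as the arm can. A call is refused whole if a number of a shift passes 41.7 or a number of a turn 7.16, either way. A call with a gripper value outside its range is refused whole. OPENING is the finger opening in mm, from 0 to 85.4, set as the call begins (- or left out, the last holds). The fingers move at their own pace and stop on an object; FORCE is the grip in N (left out, the last holds). Time passes only in rows, so rows that do not move let the fingers close. It gives the time, the measured TCP pose, the force and the opening at its end, in the units of the state.
- env.get_obs(): the state, without advancing time (a new reading comes with each control period).
- env.camera(name): name is "side" or "top" or "wrist"; returns a dict with "img" (480x640x3 uint8, blue, green, red), "vertical_fov" (degrees; the focal length in pixels is half the picture's height over the tangent of half this angle, whatever the lens; pixels are square), "cx", "cy" (the principal point, pixels), "k1" (the pictures are not rectified: a ray, as slopes to the right and down, at radius r is drawn at 1 + k1 r^2 times it, then the intrinsics apply), "R" (3x3) and "t" (3): a world point X has camera coordinates R X + t. Camera axes: x right, y down, z forward; pixel columns grow to the right and rows downward; lengths in mm; the calibration is good to about 2 mm. A picture is of the moment at which its call begins. There is no depth.
- env.job_done(): hands the job in, once; it reports no verdict.
The state is a dict: "time_s": time; "joint_pos": joint angles; "joint_velocities": joint speeds; "tau": joint torques, N m; "ee_pos": TCP position; "tcp_rot": TCP orientation; "contact_force": force on the tool from outside, world axes, zero at the start; "ft_torque": the same for the moment, N m; "opening": finger opening in mm.
Only numpy, scipy, OpenCV 4.12 (cv2) and the standard library are available. Lean on these libraries where they do the work, as an engineer would, in place of code of your own. Each camera call takes 0.05 s, during which the arm holds its last target.

## Working session

There is one attempt and no reset: what is moved stays moved. The work goes in short steps, Python scripts to look and compute and a shell command to move; the robot and the scene stay as the last step left them, time stands still between calls to the robot, and variables do not carry over. Pictures are saved under pics/ and viewed, and the job is handed in when it is done.

```bash
mkdir -p pics; ls
cat > h.py <<'E'
import numpy as np, cv2
from station import env
def snap(n,f):
    c=env.camera(n); cv2.imwrite('pics/'+f+'.png',c['img'])
    import pickle; pickle.dump(c,open('pics/'+f+'.pkl','wb')); return c
def load(f):
    import pickle; return pickle.load(open('pics/'+f+'.pkl','rb'))
def ray(c,u,v):
    f=240/np.tan(np.radians(c['vertical_fov'])/2)
    K=np.array([[f,0,c['cx']],[0,f,c['cy']],[0,0,1]])
    p=cv2.undistortPoints(np.array([[[u,v]]],float),K,np.array([c['k1'],0,0,0.]))[0,0]
    R=np.array(c['R']);t=np.array(c['t'])
    o=-R.T@t; d=R.T@np.array([p[0],p[1],1]); return o,d/np.linalg.norm(d)
def atz(c,u,v,z):
    o,d=ray(c,u,v); return o+d*(z-o[2])/d[2]
def proj(c,X):
    X=np.asarray(X,float); p=np.array(c['R'])@X+np.array(c['t']); s=p[:2]/p[2]
    f=240/np.tan(np.radians(c['vertical_fov'])/2); s=s*(1+c['k1']*(s@s))
    return s*f+[c['cx'],c['cy']]
def tri(c1,p1,c2,p2):
    o1,d1=ray(c1,*p1);o2,d2=ray(c2,*p2)
    s=np.linalg.lstsq(np.array([d1,-d2]).T,o2-o1,rcond=None)[0]
    a=o1+s[0]*d1;b=o2+s[1]*d2; return (a+b)/2,np.linalg.norm(a-b)
E
python3 - <<'E'
from h import *
np.set_printoptions(precision=2,suppress=True)
for n in ('side','top','wrist'):
    c=snap(n,n+'0'); R=np.array(c['R']); print(n,c['vertical_fov'],c['cx'],c['cy'],c['k1'],-R.T@np.array(c['t']),R[2])
o=env.get_obs(); print(o)
E
```

```text
pics
side 54.61805019048211 315.9626372384088 245.24009160356903 -0.1157443553676209 [ 403.88 -835.09  678.64] [ 0.14  0.82 -0.55]
top 54.86042012104377 317.8827368986394 241.52649260683128 -0.037433873342534514 [ 419.88   -1.62 1145.34] [ 0.12  0.   -0.99]
wrist 71.65209616938832 317.2137188935409 239.24418581293696 -0.004914127935369026 [ 261.58 -572.31  373.7 ] [-0.3  -0.09 -0.95]
{'time_s': 0.15, 'joint_pos': array([-80.11,  12.67,  87.51,   0.  ,  79.91,  -7.23]), 'joint_velocities': array([ 0.09, -0.13, -0.21,  0.04, -0.07, -0.06]), 'tau': array([  0.  , -49.75, -38.99,  -0.  ,   0.01,  -0.  ]), 'ee_pos': array([ 183.88, -596.78,  207.91]), 'tcp_rot': array([[ 0.96,  0.29, -0.  ],
       [ 0.29, -0.96,  0.  ],
       [ 0.  , -0.  , -1.  ]]), 'contact_force': array([1.65, 0.17, 0.33]), 'ft_torque': array([-0.04, -0.04,  0.05]), 'opening': 85.5009062182101}
```

View pics/side0.png

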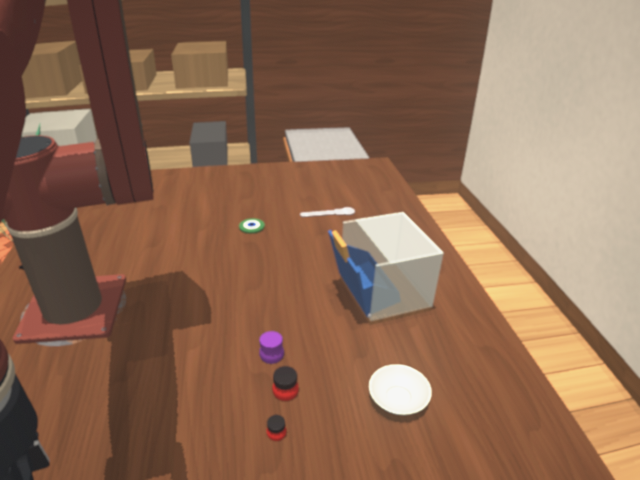

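View pics/top0.png

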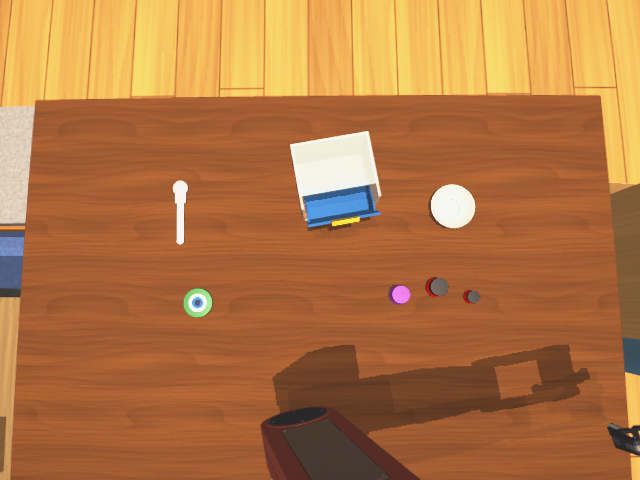

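View pics/wrist0.png

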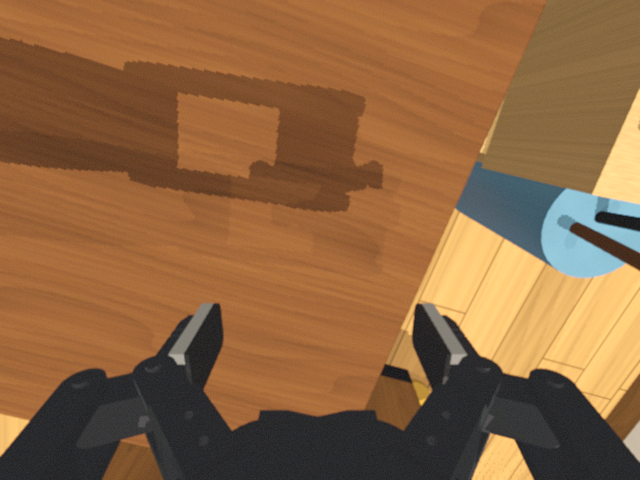

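Three tin-like things (top view): purple at (401,294), red with a black cap at (438,287), and a smaller red with a black cap at (472,297). Purple is excluded, so the larger red one at (438,287), which is (285,382) in the side view, should be the tin. I'll confirm this in an enlarged crop and enlarge the box as well.

Run:
```python
import cv2,numpy as np
t=cv2.imread('pics/top0.png');s=cv2.imread('pics/side0.png')
a=cv2.resize(t[265:325,380:500],None,fx=3.3,fy=3.3,interpolation=cv2.INTER_CUBIC)
b=cv2.resize(s[325:445,240:320],(396*80//120*1,396))
h=np.zeros((400,700,3),np.uint8); h[:a.shape[0],:a.shape[1]]=a; h[:396,410:410+b.shape[1]]=b
cv2.imwrite('pics/c1.png',h)
a=cv2.resize(t[125:235,280:390],None,fx=5,fy=5,interpolation=cv2.INTER_CUBIC);cv2.imwrite('pics/c2.png',a)
a=cv2.resize(s[205:325,320:450],None,fx=5,fy=5,interpolation=cv2.INTER_CUBIC);cv2.imwrite('pics/c3.png',a)
```

```text
(no output)
```

View pics/c1.png

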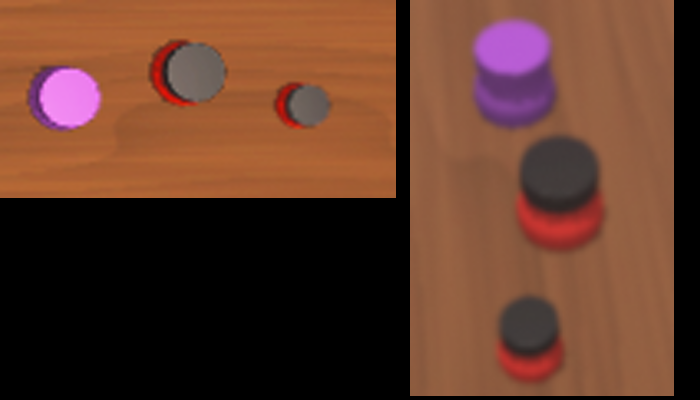

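View pics/c2.png

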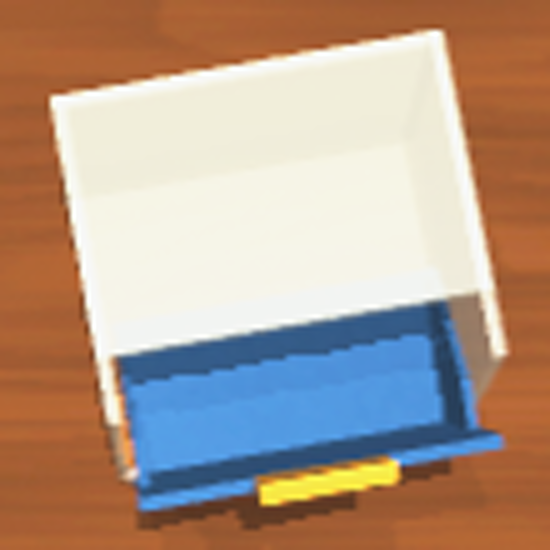

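View pics/c3.png

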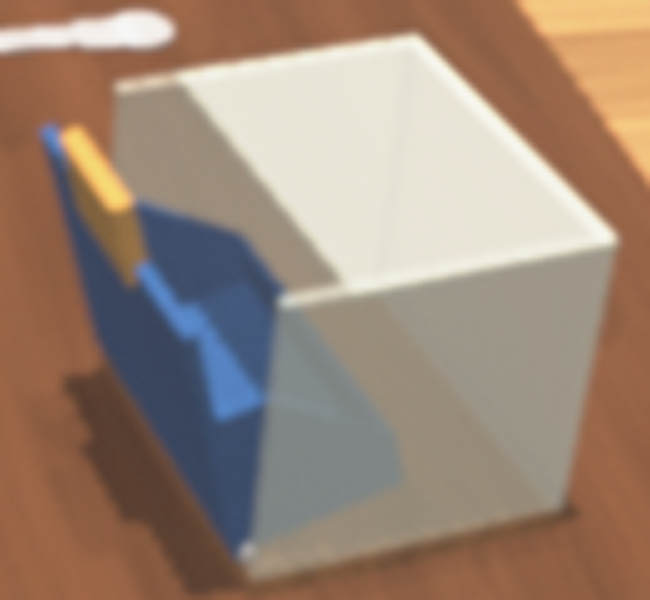

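The crop confirms it. The middle red tin with the black cap (top 438,287; side 285,382) is clearly larger than the red one at (472,297), and the purple one is excluded. Next I fit the poses of the case, flap and tin.

```bash
cat > fit.py <<'E'
from h import *
from scipy.optimize import least_squares
np.set_printoptions(precision=2,suppress=True)
T=load('top0');S=load('side0')
def tc(x,y): return (x/5+280,y/5+125)
def sc(x,y): return (x/5+320,y/5+205)
h=(75,88)
obs=[(T,tc(52,97),(75,88,155)),(T,tc(440,30),(75,-88,155)),(T,tc(507,357),(-75,-88,155)),
(S,sc(283,303),(-75,-88,155)),(S,sc(619,240),(75,-88,155)),(S,sc(415,35),(75,88,155)),(S,sc(115,87),(-75,88,155)),(S,sc(245,578),(-75,-88,0)),(S,sc(567,514),(75,-88,0))]
def W(p,X):
    c,s=np.cos(p[2]),np.sin(p[2]); return np.array([p[0]+c*X[0]-s*X[1],p[1]+s*X[0]+c*X[1],X[2]])
r=lambda p:np.concatenate([proj(c,W(p,X))-np.array(q) for c,q,X in obs])
s=least_squares(r,[600,0,0.1]);p=s.x
print('case',p[:2],np.degrees(p[2]));print(s.fun.reshape(-1,2))
# flap
def F(p,a,X): # flap frame -> world; angle a tilts top toward -x
    x,y,z=X; return W(p,(-75+np.cos(a)*x-np.sin(a)*z, y, 20+np.sin(a)*x+np.cos(a)*z))
fo=[(T,tc(400,460),(0,-30,160)),(T,tc(258,485),(0,30,160)),(T,tc(263,505),(-10,30,160)),(T,tc(402,478),(-10,-30,160)),(S,sc(62,130),(-10,30,160)),(S,sc(133,208),(0,-30,160)),(S,sc(80,125),(0,30,160)),(S,sc(110,210),(-10,-30,160))]
g=lambda a:np.concatenate([proj(c,F(p,a[0],X))-np.array(q) for c,q,X in fo])
s2=least_squares(g,[0.15]);print('flap',s2.x);print(s2.fun.reshape(-1,2))
if __name__=='__main__':
    print('tab',F(p,s2.x[0],(-5,0,144)), F(p,s2.x[0],(-5,0,160)))
    # tin cap top centre
    t=(193/3.3+380,72/3.3+265); s_=(240+(558-410)/3.3,325+168/3.3)
    print('tincap',t,s_,tri(T,t,S,s_),atz(T,*t,45),atz(S,*s_,45))
    for n,q,z in (('disc',(198,303),9),('dish',(453,206),28),('horn',(180,215),4),('purple',(380+70/3.3,265+98/3.3),45),('small',(380+309/3.3,265+105/3.3),35)): print(n,atz(T,*q,z))
    print(atz(T,180,185,2),atz(T,180,243,2))
E
python3 fit.py
```

```text
case [704.68 -38.75] 9.50007013500535
[[-0.27 -0.78]
 [-0.06 -0.59]
 [-0.58 -1.2 ]
 [-0.16 -0.53]
 [-0.67 -0.93]
 [-0.07 -0.62]
 [ 0.05 -1.56]
 [ 0.72  3.63]
 [-2.21  1.88]]
flap [0.26]
[[-0.99 -0.58]
 [-0.3  -0.76]
 [-0.53 -0.15]
 [-0.65  0.43]
 [-1.47 -0.07]
 [-0.55 -2.3 ]
 [-0.67 -0.84]
 [-0.55 -0.82]]
tab [589.36 -58.05 157.85] [585.29 -58.73 173.31]
tincap (438.4848484848485, 286.8181818181818) (284.8484848484849, 375.90909090909093) (array([ 448.36, -285.99,   39.54]), np.float64(1.93443287851855)) [ 447.26 -284.54   45.  ] [ 448.94 -290.69   45.  ]
disc [413.73 295.41   9.  ]
dish [ 645.61 -332.94   28.  ]
horn [633.66 347.42   4.  ]
purple [ 429.58 -195.3    45.  ]
small [ 422.76 -370.72   35.  ]
[711.56 350.43   2.  ] [562.89 345.93   2.  ]
```

```bash
cat > plan.py <<'E'
import sys,io,contextlib
with contextlib.redirect_stdout(io.StringIO()):
    from fit import *
def tool(target,Rt=None):
    o=env.get_obs(); R=o['tcp_rot'] if Rt is None else Rt
    return R.T@(np.array(target)-o['ee_pos'])
def cf(X): # world->case frame
    d=np.array(X)-[p[0],p[1],0]; c,s=np.cos(p[2]),np.sin(p[2]); return np.array([c*d[0]+s*d[1],-s*d[0]+c*d[1],d[2]])
c_,s_=np.cos(p[2]),np.sin(p[2]); RC=np.array([[c_,s_,0],[s_,-c_,0],[0,0,-1.]]) # tool down, x along case x
def st():
    o=env.get_obs(); 
    from scipy.spatial.transform import Rotation as Ro
    print('t',round(o['time_s'],2),'case',cf(o['ee_pos']),'world',o['ee_pos'],'F',o['contact_force'],'op',round(o['opening'],1),'rotvec err',np.degrees(Ro.from_matrix(o['tcp_rot'].T@RC).as_rotvec()),'q',o['joint_pos'])
E
python3 - <<'E'
from plan import *
st(); print(tool(W(p,(-80,0,205)),RC))
E
```

```text
t 0.15 case [-605.76 -464.42  207.91] world [ 183.88 -596.78  207.91] F [1.65 0.17 0.33] op 85.5 rotvec err [-0.09 -0.01  7.62] q [-80.11  12.67  87.51   0.    79.91  -7.23]
[ 525.76 -464.42    2.91]
```

```bash
python3 -m jog '[[[0,0,0,0,0,7.1],[33,-29,0,0,0,0.5],[33,-29,0,0,0,0],[33,-29,0,0,0,0],[33,-29,0,0,0,0],[33,-29,0,0,0,0],[33,-29,0,0,0,0],[33,-29,0,0,0,0],[33,-29,0,0,0,0],[33,-29,0,0,0,0],[33,-29,0,0,0,0],[33,-29,0,0,0,0],[33,-29,0,0,0,0],[33,-29,0,0,0,0],[33,-29,0,0,0,0],[33,-29,0,0,0,0],[30,-29,0,0,0,0],[0,0,0,0,0,0],[0,0,0,0,0,0]]]' 0 40
python3 - <<'E'
from plan import *
st(); print(tool(W(p,(-80,0,205)),RC))
snap('side','side1');snap('wrist','wrist1');snap('top','top1')
a=load('side1')['img'][150:330,250:450]; cv2.imwrite('pics/s1.png',cv2.resize(a,None,fx=3.3,fy=3.3))
E
```

```text
time_s: 1.73
ee_pos: [603.8, -76.6, 207.9]
tcp_rot: [[0.986, 0.169, -0.001], [0.169, -0.986, 0.0], [-0.001, -0.001, -1.0]]
contact_force: [-0.4, 0.0, 0.4]
opening: 0.1
t 1.73 case [-105.78  -20.7   207.95] world [603.77 -76.63 207.95] F [-0.42  0.03  0.44] op 0.1 rotvec err [-0.03  0.07  0.26] q [-14.66  10.5   90.01   0.    79.56  65.59]
[ 25.78 -20.7    2.95]
```

View pics/s1.png

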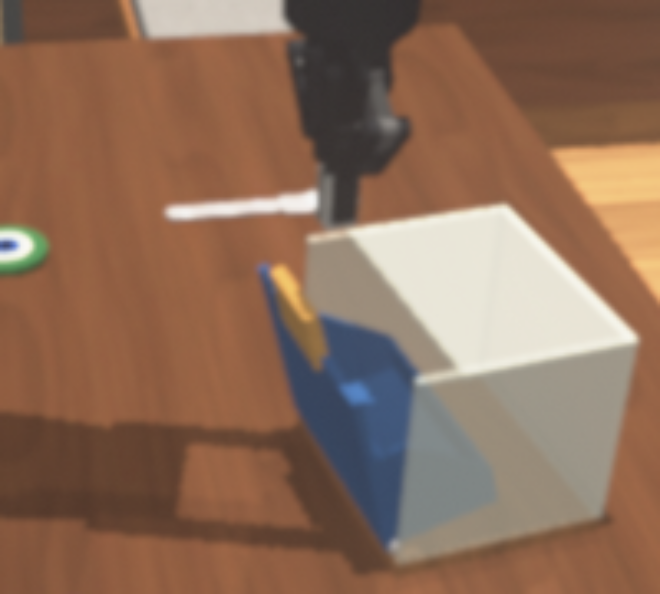

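View pics/wrist1.png

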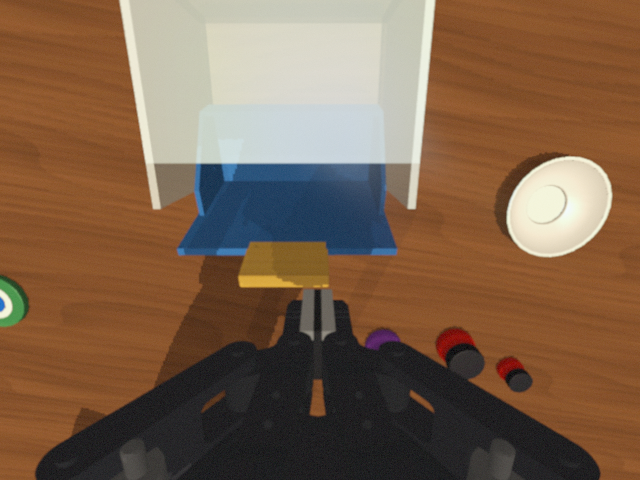

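The wrist view shows the case front corners at about (156,208) and (413,208), and the tab at (240–328, 242–286). I check the fit against this view.

Run:
```python
from plan import *
c=load('wrist1')
print(proj(c,W(p,(-75,88,155))),proj(c,W(p,(-75,-88,155))),proj(c,W(p,(-45,80,155))),proj(c,W(p,(-45,-80,155))))
a=s2.x[0]
for X in ((0,30,160),(0,-30,160),(-10,30,160),(-10,-30,160),(0,81,128),(0,-81,128)): print(X,proj(c,F(p,a,X)))
tc=F(p,a,(-5,0,160)); print(tool(W(p,(-82,0,163))), 'tin', atz(c,465,361,45), 'capcentre proj', proj(c,(448,-287,45)))
```

```text
[154.61 205.29] [416.4  206.15] [159.95 159.64] [408.56 160.45]
(0, 30, 160) [238.72 273.85]
(0, -30, 160) [330.25 274.15]
(-10, 30, 160) [240.61 285.39]
(-10, -30, 160) [329.88 285.68]
(0, 81, 128) [178.05 245.82]
(0, -81, 128) [398.14 246.54]
[ 25.49 -23.58  45.4 ] tin [ 453.04 -281.91   45.  ] capcentre proj [467.77 365.03]
```

The fit agrees to about 2–3 mm. Next: go over the gap behind the tab, lower in, then sweep the arc.

```bash
python3 -m jog '[[[12,-12,0,0,0,0.2],[13,-12,0,0,0,0],[0,0,0,0,0,0],[0,0,23,0,0,0],[0,0,23,0,0,0],[0,0,0,0,0,0],[0,0,0,0,0,0]]]'
python3 - <<'E'
from plan import *
st()
snap('wrist','wrist2')
E
```

```text
time_s: 2.47
ee_pos: [622.1, -52.4, 161.5]
tcp_rot: [[0.987, 0.16, -0.004], [0.16, -0.987, 0.001], [-0.004, -0.001, -1.0]]
contact_force: [-0.0, 0.4, 0.2]
opening: 0.2
t 2.47 case [-83.67   0.18 161.46] world [622.13 -52.39 161.46] F [-0.02  0.41  0.22] op 0.2 rotvec err [-0.06  0.21 -0.28] q [-12.04  14.76  90.12  -0.02  75.34  68.75]
```

View pics/wrist2.png

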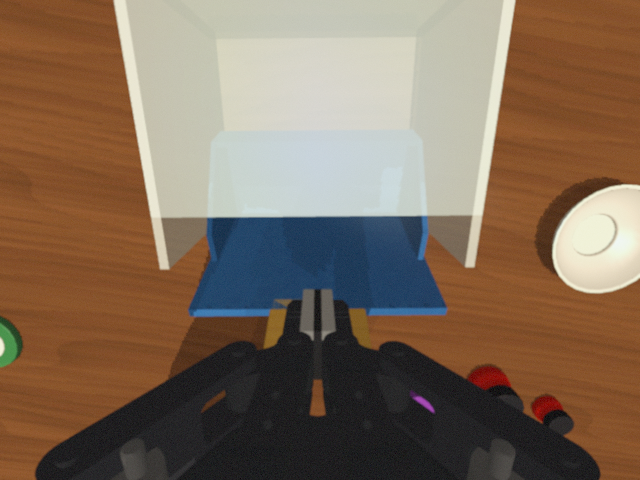

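The closed fingers are centred behind the tab (fingertips at 318,300; tab at 265–370, 305–345), with no contact. Now the pull along the arc.

```bash
python3 -m jog '[[[-8,0,0,0,0,0],[-8,0,0,0,0,0],[-12,0,4,0,0,0],[-12,0,5,0,0,0],[-12,0,7,0,0,0],[-12,0,7,0,0,0],[-9,0,8,0,0,0],[-9,0,8,0,0,0],[-6,0,7,0,0,0],[-6,0,7,0,0,0],[0,0,0,0,0,0],[0,0,0,0,0,0]]]'
python3 - <<'E'
from plan import *
st()
snap('side','side3');snap('top','top3')
a=load('side3')['img'][150:330,250:450]; cv2.imwrite('pics/s3.png',cv2.resize(a,None,fx=3.3,fy=3.3))
E
```

```text
time_s: 3.52
ee_pos: [522.7, -69.1, 120.6]
tcp_rot: [[0.986, 0.163, -0.017], [0.163, -0.987, -0.005], [-0.018, 0.002, -1.0]]
contact_force: [-69.5, -1.0, 86.1]
opening: -0.2
t 3.52 case [-184.45    0.15  120.65] world [522.74 -69.05 120.65] F [-69.52  -1.    86.05] op -0.2 rotvec err [ 0.12  1.03 -0.09] q [-15.73   4.79 106.11  -0.58  69.99  65.07]
```

View pics/s3.png

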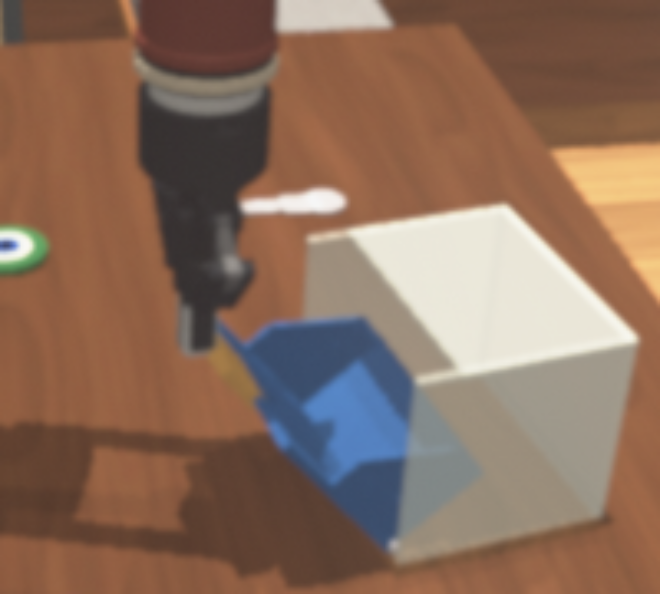

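Run:
```python
from plan import *
a=load('top3')['img'][120:260,270:410]; cv2.imwrite('pics/t3.png',cv2.resize(a,None,fx=4,fy=4,interpolation=cv2.INTER_CUBIC))
c=load('side3')
for a in (.6,.7,.8,.9,.95):
    print(a,[((proj(c,F(p,a,X))-[250,150])*3.3) .round() for X in ((-6,81,128),(-6,-81,128),(0,-30,160),(0,30,160))])
print((proj(c,W(p,(-195,0,112)))-[250,150])*3.3)
```

```text
0.6 [array([201., 298.]), array([287., 441.]), array([239., 356.]), array([207., 304.])]
0.7 [array([187., 311.]), array([271., 456.]), array([218., 373.]), array([188., 320.])]
0.8 [array([174., 324.]), array([256., 471.]), array([200., 391.]), array([170., 337.])]
0.9 [array([163., 339.]), array([243., 486.]), array([183., 410.]), array([154., 356.])]
0.95 [array([158., 346.]), array([237., 494.]), array([175., 420.]), array([147., 365.])]
[176.32 390.32]
```

View pics/t3.png

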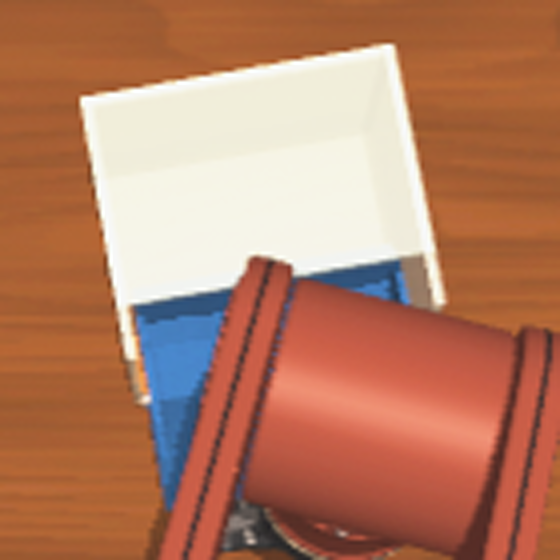

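Run:
```python
from plan import *
snap('wrist','wrist3'); st()
a=load('side3')['img'][220:310,290:400]; cv2.imwrite('pics/s3b.png',cv2.resize(a,None,fx=6,fy=6,interpolation=cv2.INTER_CUBIC))
```

```text
t 3.67 case [-184.48    0.13  120.64] world [522.71 -69.07 120.64] F [-68.51  -0.46  87.31] op 0.2 rotvec err [ 0.11  1.04 -0.1 ] q [-15.73   4.8  106.09  -0.58  70.01  65.08]
```

View pics/wrist3.png

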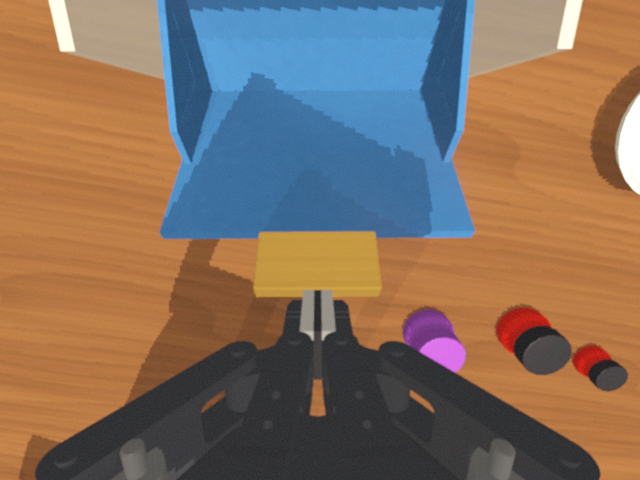

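View pics/s3b.png

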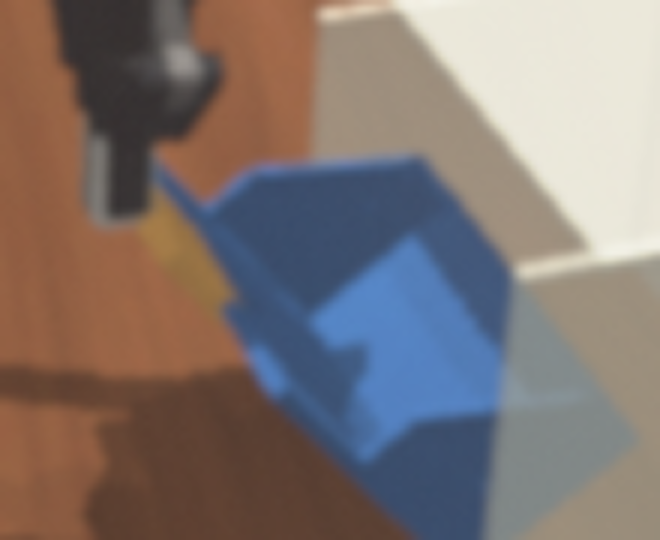

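The finger slipped off over the tab. The wrist view shows the tab at (254–381, 232–296) behind the fingertip, and the force (−69, +87) lies along the panel, so the fingertip is bearing on the tab's end with the flap near 0.67. I'll unload upward right away, fit the angle, and hook deeper.

```bash
python3 -m jog '[[[-4,0,-15,0,0,0],[-2,0,-30,0,0,0],[0,0,-30,0,0,0],[0,0,0,0,0,0],[0,0,0,0,0,0]]]'
python3 - <<'E'
from plan import *
st()
c=snap('wrist','wrist4');c2=snap('side','side4')
a=c2['img'][200:330,290:440]; cv2.imwrite('pics/s4.png',cv2.resize(a,None,fx=5,fy=5,interpolation=cv2.INTER_CUBIC))
c=load('wrist3')
for a in (.5,.6,.65,.7,.75,.8): print(a,[proj(c,F(p,a,X)).round() for X in ((0,81,128),(0,-81,128),(0,30,160),(0,-30,160),(0,30,128))])
E
```

```text
time_s: 4.08
ee_pos: [526.9, -68.2, 188.7]
tcp_rot: [[0.987, 0.162, 0.007], [0.162, -0.987, -0.002], [0.007, 0.003, -1.0]]
contact_force: [-0.5, 0.1, -0.6]
opening: -0.0
t 4.08 case [-180.21    0.27  188.74] world [526.9  -68.24 188.74] F [-0.5   0.11 -0.56] op -0.0 rotvec err [ 0.18 -0.38 -0.19] q [-15.88   0.29 103.07  -0.01  76.22  64.81]
0.5 [array([146., 203.]), array([491., 203.]), array([245., 256.]), array([393., 256.]), array([255., 203.])]
0.6 [array([157., 222.]), array([481., 221.]), array([251., 278.]), array([387., 277.]), array([259., 221.])]
0.65 [array([161., 229.]), array([476., 229.]), array([254., 286.]), array([384., 286.]), array([260., 229.])]
0.7 [array([166., 236.]), array([471., 235.]), array([257., 293.]), array([381., 292.]), array([262., 236.])]
0.75 [array([171., 242.]), array([466., 241.]), array([259., 298.]), array([378., 298.]), array([264., 242.])]
0.8 [array([175., 247.]), array([461., 246.]), array([262., 302.]), array([376., 302.]), array([265., 246.])]
```

View pics/wrist4.png

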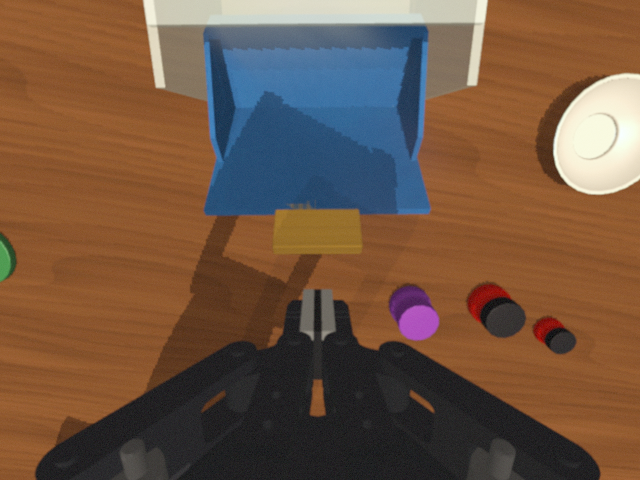

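View pics/s4.png

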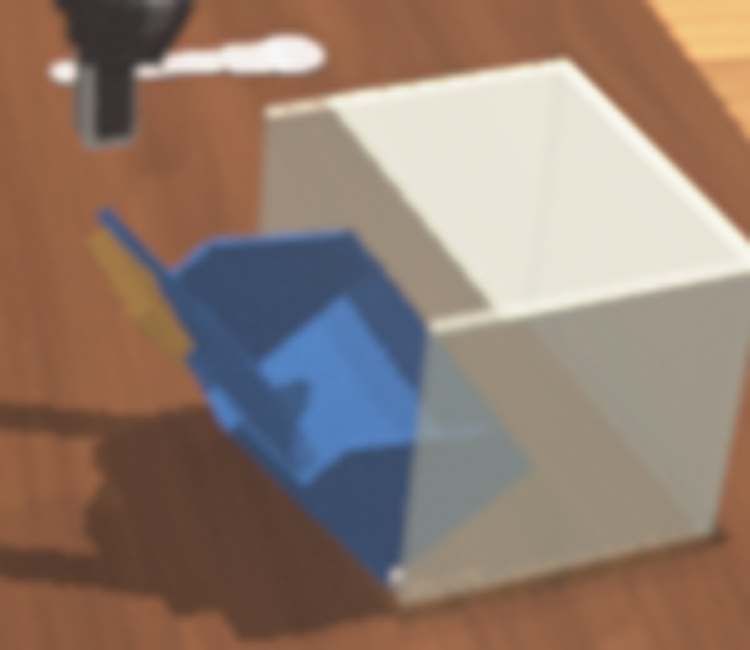

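The flap is at about 0.70: panel corners at (160,237) and (474,237) in wrist3 match the model. Now I press deeper on the panel, at about 110 mm radius, where it cannot slip off.

```bash
python3 -m jog '[[[22,0,0,0,-0.4,0],[23,0,0,0,0,0],[0,0,25,0,0,0],[0,0,25,0,0,0],[0,0,13,0,0,0],[-3,0,10,0,0,0],[0,0,0,0,0,0],[0,0,0,0,0,0]]]'
python3 - <<'E'
from plan import *
st()
E
```

```text
time_s: 4.85
ee_pos: [565.6, -60.7, 111.3]
tcp_rot: [[0.987, 0.162, -0.008], [0.162, -0.987, -0.001], [-0.008, -0.001, -1.0]]
contact_force: [0.9, -0.7, 0.6]
opening: 0.1
t 4.85 case [-140.85    1.29  111.31] world [565.56 -60.73 111.31] F [ 0.85 -0.71  0.63] op 0.1 rotvec err [-0.03  0.47 -0.19] q [-13.97  10.52 100.81  -0.17  69.11  66.78]
```

```bash
python3 -m jog '[[[-6,0,7,0,0,0],[-5,0,7,0,0,0],[-4,0,6,0,0,0],[-2,0,3,0,0,0],[0,0,0,0,0,0],[0,0,0,0,0,0]]]'
python3 - <<'E'
from plan import *
st()
c=snap('wrist','wrist5')
for a in (.8,.85,.9,.95): print(a,[proj(c,F(p,a,X)).round() for X in ((0,81,128),(0,-81,128),(0,30,160),(0,-30,160),(0,30,128))])
E
```

```text
time_s: 5.35
ee_pos: [548.8, -63.5, 88.5]
tcp_rot: [[0.987, 0.162, -0.008], [0.162, -0.987, -0.001], [-0.008, -0.0, -1.0]]
contact_force: [-0.3, -0.6, 0.6]
opening: 0.0
t 5.35 case [-157.84    1.34   88.53] world [548.78 -63.48  88.53] F [-0.32 -0.58  0.59] op 0.0 rotvec err [-0.02  0.44 -0.2 ] q [-14.68   9.94 104.18  -0.17  66.29  66.09]
0.8 [array([160., 319.]), array([483., 318.]), array([257., 388.]), array([387., 388.]), array([261., 319.])]
0.85 [array([165., 321.]), array([477., 320.]), array([259., 388.]), array([384., 388.]), array([263., 321.])]
0.9 [array([170., 322.]), array([472., 322.]), array([262., 387.]), array([381., 387.]), array([265., 322.])]
0.95 [array([175., 323.]), array([467., 323.]), array([264., 386.]), array([378., 385.]), array([267., 323.])]
```

View pics/wrist5.png

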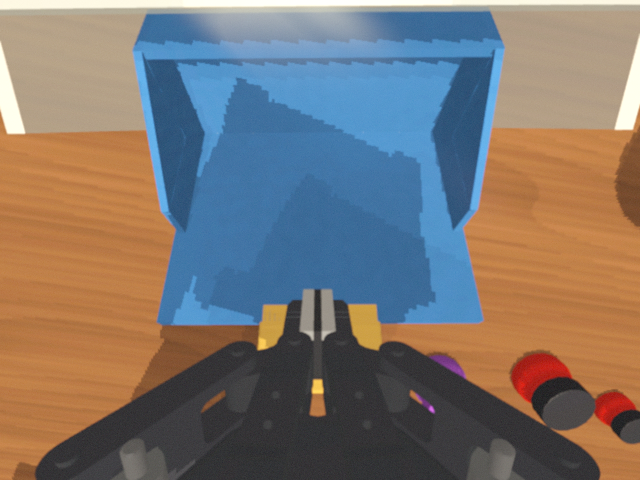

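```bash
python3 -m jog '[[[-3,0,5,0,0,0],[-3,0,5,0,0,0],[0,0,0,0,0,0]]]' 
python3 -m jog '[[[-1,0,3,0,0,0],[-1,0,3,0,0,0],[0,0,0,0,0,0],[0,0,0,0,0,0]]]'
python3 - <<'E'
from plan import *
st()
c=snap('wrist','wrist6');snap('side','side6')
for a in (.8,.85,.9,.95): print(a,[proj(c,F(p,a,X)).round() for X in ((0,81,128),(0,-81,128),(0,30,160),(0,-30,160),(0,30,128))])
a=load('side6')['img'][200:330,290:440]; cv2.imwrite('pics/s6.png',cv2.resize(a,None,fx=5,fy=5,interpolation=cv2.INTER_CUBIC))
E
```

```text
time_s: 5.65
ee_pos: [542.5, -64.5, 77.8]
tcp_rot: [[0.987, 0.162, -0.008], [0.162, -0.987, -0.001], [-0.008, -0.0, -1.0]]
contact_force: [0.0, -1.1, 0.2]
opening: -0.3
time_s: 5.98
ee_pos: [540.8, -64.7, 72.3]
tcp_rot: [[0.987, 0.162, -0.008], [0.162, -0.987, -0.001], [-0.008, -0.001, -1.0]]
contact_force: [0.3, 0.4, 0.3]
opening: -0.1
t 5.98 case [-165.95    1.46   72.3 ] world [540.76 -64.7   72.3 ] F [0.33 0.41 0.34] op -0.1 rotvec err [-0.03  0.46 -0.18] q [-15.01  10.17 105.87  -0.18  64.39  65.75]
0.8 [array([141., 323.]), array([503., 322.]), array([249., 402.]), array([396., 402.]), array([255., 323.])]
0.85 [array([148., 325.]), array([496., 325.]), array([252., 401.]), array([392., 401.]), array([257., 325.])]
0.9 [array([154., 327.]), array([489., 326.]), array([255., 400.]), array([389., 400.]), array([259., 327.])]
0.95 [array([160., 328.]), array([483., 327.]), array([258., 397.]), array([385., 397.]), array([262., 327.])]
```

View pics/wrist6.png

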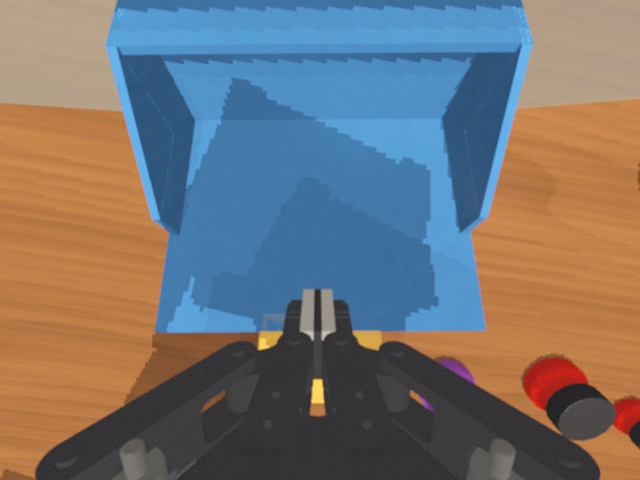

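View pics/s6.png

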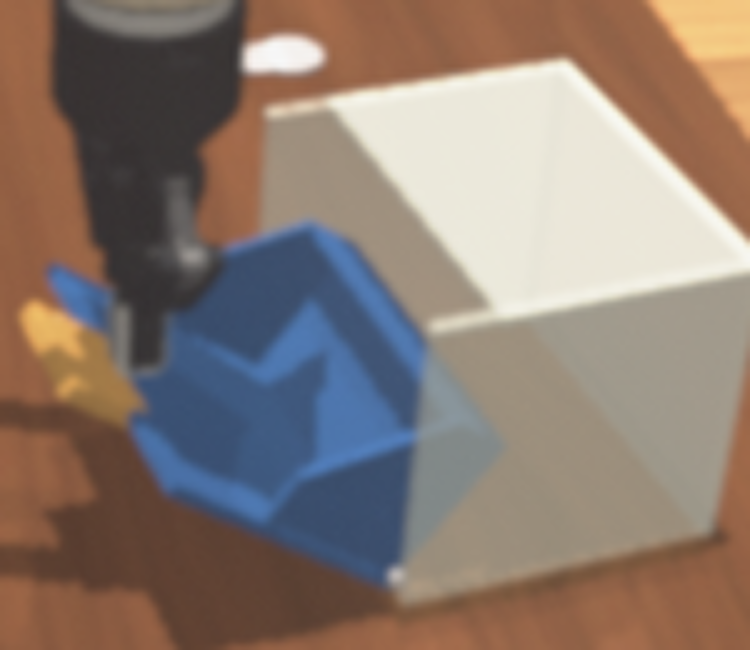

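Flap at about 0.92 and no stop force yet. A bit further, until the stop is felt.

```bash
python3 -m jog '[[[-1,0,3,0,0,0],[-1,0,2,0,0,0],[0,0,0,0,0,0]]]' 
python3 -m jog '[[[-1,0,2,0,0,0],[0,0,2,0,0,0],[0,0,0,0,0,0],[0,0,0,0,0,0]]]'
python3 - <<'E'
from plan import *
st()
E
```

```text
time_s: 6.33
ee_pos: [539.6, -65.2, 68.0]
tcp_rot: [[0.987, 0.162, -0.006], [0.162, -0.987, -0.001], [-0.006, 0.0, -1.0]]
contact_force: [0.3, 0.1, 2.7]
opening: -0.2
time_s: 6.67
ee_pos: [541.1, -65.5, 66.6]
tcp_rot: [[0.987, 0.162, -0.001], [0.162, -0.987, -0.002], [-0.001, 0.002, -1.0]]
contact_force: [1.2, 2.4, 11.6]
opening: -0.1
t 6.67 case [-165.73    0.57   66.63] world [541.13 -65.55  66.63] F [ 1.17  2.35 11.6 ] op -0.1 rotvec err [ 0.09  0.07 -0.19] q [-15.12  10.34 106.37  -0.13  63.31  65.62]
```

Run:
```python
from plan import *
c=load('side6')
o=np.array([540.76,-64.7,72.3])
for dz in (-8,0,8,20,30): print(dz,(proj(c,o+[0,0,dz])-[290,200])*5)
c=load('side4'); o=np.array([526.9,-68.24,188.74])
for dz in (-8,0,8,20,30): print(dz,(proj(c,o+[0,0,dz])-[290,200])*5, 'img tip ~(108,145)')
```

```text
-8 [130.72 417.57]
0 [131.07 402.74]
8 [131.41 387.77]
20 [131.94 365.05]
30 [132.38 345.88]
-8 [103.03 194.71] img tip ~(108,145)
0 [103.26 177.66] img tip ~(108,145)
8 [103.5  160.45] img tip ~(108,145)
20 [103.86 134.32] img tip ~(108,145)
30 [104.17 112.27] img tip ~(108,145)
```

Run:
```python
from plan import *
c=load('wrist4'); o=np.array([526.9,-68.24,188.74]); R=RC
for k in (-40,-30,-20,-11,0,8): print(k,proj(c,o+R@[0,0,k]),proj(c,o+R@[11,0,k]),proj(c,o+R@[-11,0,k]))
c=load('wrist0'); o=np.array([183.9,-597,207.9]); R=env.get_obs()['tcp_rot']
R=np.array([[.96,.29,0],[.29,-.96,0],[0,0,-1]])
print('open')
for k in (-40,-30,-20,-11,0,8): print(k,proj(c,o+R@[11,42,k]),proj(c,o+R@[11,-42,k]))
```

```text
-40 [318.96 323.83] [318.94 301.37] [318.98 345.25]
-30 [318.78 311.95] [318.76 290.62] [318.8  332.34]
-20 [318.62 301.44] [318.6  281.15] [318.65 320.89]
-11 [318.49 292.97] [318.47 273.53] [318.52 311.64]
0 [318.35 283.68] [318.33 265.2 ] [318.38 301.49]
8 [318.26 277.57] [318.23 259.72] [318.29 294.79]
open
-40 [418.16 302.96] [220.6 301.7]
-30 [411.88 292.  ] [226.69 290.8 ]
-20 [406.33 282.32] [232.06 281.2 ]
-11 [401.87 274.54] [236.38 273.47]
0 [396.99 266.03] [241.11 265.02]
8 [393.78 260.44] [244.21 259.47]
```

The stop is felt (about 12 N), so the flap should be down. The wrist and side views and this contact all show the shut fingertips about 26–30 mm behind where "8 mm ahead of the TCP" would put them, which explains the slip. I'll rise, check the flap, and go above the tin; there I'll touch the table to calibrate the tip height.

```bash
python3 -m jog '[[[6,0,-10,0,0,0],[0,0,-30,0,0,0],[0,0,-40,0,0,0],[-10,0,-40,0,0,0],[0,0,0,0,0,0],[0,0,0,0,0,0]]]'
python3 - <<'E'
from plan import *
st()
c=snap('wrist','wrist7')
for a in (.85,.9,.95): print(a,[proj(c,F(p,a,X)).round() for X in ((0,81,128),(0,-81,128),(0,30,160),(0,-30,160),(72.5,71,30))])
print(tool((448,-286,150)), tool((448,-240,150)))
E
```

```text
time_s: 7.17
ee_pos: [536.9, -66.4, 187.1]
tcp_rot: [[0.987, 0.162, -0.001], [0.162, -0.987, -0.003], [-0.002, 0.003, -1.0]]
contact_force: [0.4, -0.2, 0.0]
opening: -0.1
t 7.17 case [-170.03    0.45  187.13] world [536.91 -66.37 187.13] F [ 0.35 -0.16  0.03] op -0.1 rotvec err [ 0.15  0.1  -0.19] q [-15.29   2.13 101.38  -0.18  76.52  65.44]
0.85 [array([215., 238.]), array([421., 238.]), array([279., 278.]), array([358., 277.]), array([217.,  69.])]
0.9 [array([218., 241.]), array([419., 241.]), array([280., 280.]), array([357., 280.]), array([217.,  75.])]
0.95 [array([220., 244.]), array([416., 243.]), array([281., 282.]), array([356., 282.]), array([217.,  81.])]
[-121.78  203.     35.49] [-114.33  157.61   35.42]
```

View pics/wrist7.png

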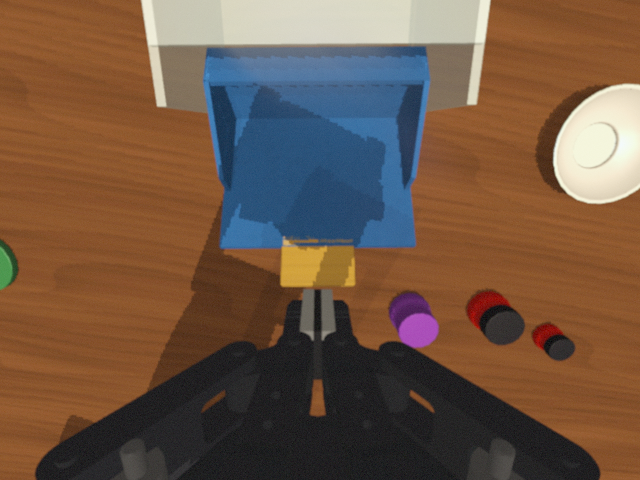

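The flap is fully down: panel corners at (220,247) and (415,247), width 195 px against 196 predicted for 0.95. Now to above the tin.

```bash
python3 -m jog '[[[-20,34,0,0,0,0],[-20,34,0,0,0,0],[-20,34,0,0,0,0],[-20,34,10,0,0,0],[-20,34,20,0,0,0],[-21,33,20,0,0,0],[0,0,25,0,0,0],[0,0,0,0,0,0],[0,0,0,0,0,0]]]' 68 60
python3 - <<'E'
from plan import *
st()
c=snap('wrist','wrist8');print(proj(c,(448,-286,45)),proj(c,(448,-286,0)))
snap('side','side8')
cv2.imwrite('pics/s8.png',cv2.resize(load('side8')['img'][250:450,200:420],None,fx=3.5,fy=3))
E
```

```text
time_s: 7.97
ee_pos: [447.4, -280.0, 108.7]
tcp_rot: [[0.987, 0.161, -0.012], [0.161, -0.987, 0.004], [-0.012, -0.006, -1.0]]
contact_force: [0.6, -0.2, 0.2]
opening: 68.0
t 7.97 case [-293.56 -195.52  108.71] world [ 447.42 -280.05  108.71] F [ 0.64 -0.2   0.25] op 68.0 rotvec err [-0.35  0.66 -0.25] q [-40.42   5.49 106.74  -0.3   68.47  40.44]
[326.73 244.6 ] [325.63 226.61]
```

View pics/wrist8.png

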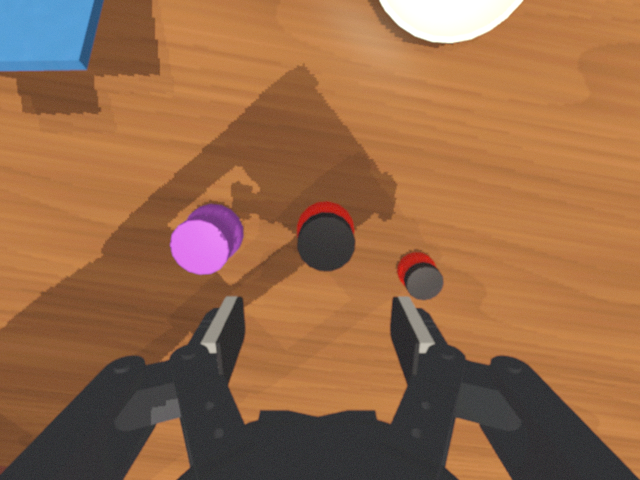

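View pics/s8.png

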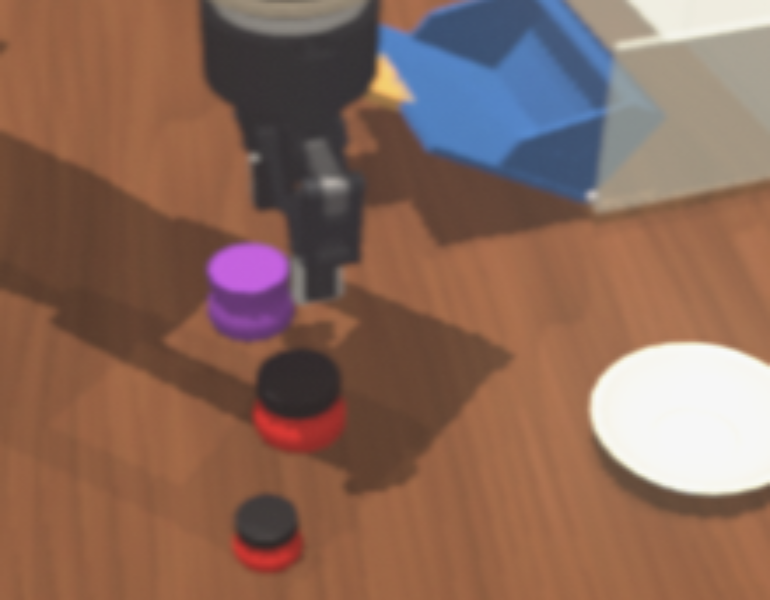

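The cap centre is at (326,243) against (326.7,244.6) predicted, so the tin stands at (448,−286). I correct 6 mm sideways and descend in stages.

```bash
python3 -m jog '[[[0,6,0,-0.35,0.66,-0.2],[0,0,0,0,0,0],[0,0,25,0,0,0],[0,0,25,0,0,0],[0,0,25,0,0,0],[0,0,15,0,0,0],[0,0,10,0,0,0],[0,0,0,0,0,0],[0,0,0,0,0,0]]]'
python3 - <<'E'
from plan import *
st()
snap('wrist','wrist9');print(tool((448,-286,-20)))
snap('side','side9')
cv2.imwrite('pics/s9.png',cv2.resize(load('side9')['img'][280:420,220:360],None,fx=4,fy=4,interpolation=cv2.INTER_CUBIC))
E
```

```text
time_s: 8.82
ee_pos: [451.8, -288.3, 12.5]
tcp_rot: [[0.986, 0.166, 0.006], [0.166, -0.986, -0.006], [0.005, 0.007, -1.0]]
contact_force: [1.4, 1.1, 0.1]
opening: 68.3
t 8.82 case [-290.61 -204.39   12.53] world [ 451.79 -288.3    12.53] F [1.37 1.05 0.08] op 68.3 rotvec err [ 0.37 -0.28  0.06] q [-40.96  13.56 109.45  -0.03  56.52  39.49]
[-3.95 -3.79 33.2 ]
```

View pics/wrist9.png

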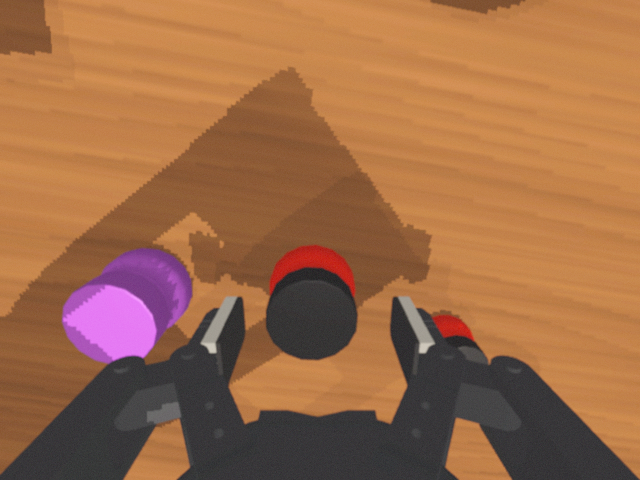

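View pics/s9.png

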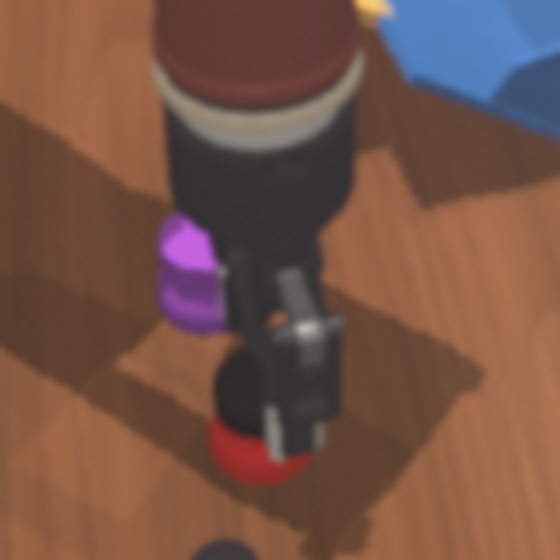

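Run:
```python
from plan import *
c=load('side9')
for k in (34,45):
  for z in (0,10,20,30,40): print(k,z,(proj(c,np.array([451.8,-288.3,z])+RC@[0,k,0])-[220,280])*4)
```

```text
34 0 [288.67 503.87]
34 10 [288.36 489.56]
34 20 [288.05 475.02]
34 30 [287.74 460.25]
34 40 [287.42 445.24]
45 0 [295.86 523.63]
45 10 [295.6  509.35]
45 20 [295.34 494.83]
45 30 [295.08 480.07]
45 40 [294.81 465.08]
```

```bash
python3 -m jog '[[[-4,-4,0,0.3,-0.3,0],[0,0,14,0,0,0],[0,0,12,0,0,0],[0,0,0,0,0,0],[0,0,0,0,0,0]]]'
python3 - <<'E'
from plan import *
st()
snap('wrist','wrist10');print(tool((448,-286,-20)))
snap('side','side10')
cv2.imwrite('pics/s10.png',cv2.resize(load('side10')['img'][280:420,220:360],None,fx=4,fy=4,interpolation=cv2.INTER_CUBIC))
E
```

```text
time_s: 9.33
ee_pos: [445.9, -284.4, -14.7]
tcp_rot: [[0.986, 0.165, -0.002], [0.165, -0.986, 0.0], [-0.002, -0.001, -1.0]]
contact_force: [1.0, 0.5, 0.2]
opening: 67.9
t 9.33 case [-295.79 -199.58  -14.73] world [ 445.89 -284.42  -14.73] F [1.01 0.47 0.18] op 67.9 rotvec err [-0.04  0.11  0.02] q [-41.04  15.84 110.31  -0.08  53.95  39.49]
[1.35 1.34 5.88]
```

View pics/wrist10.png

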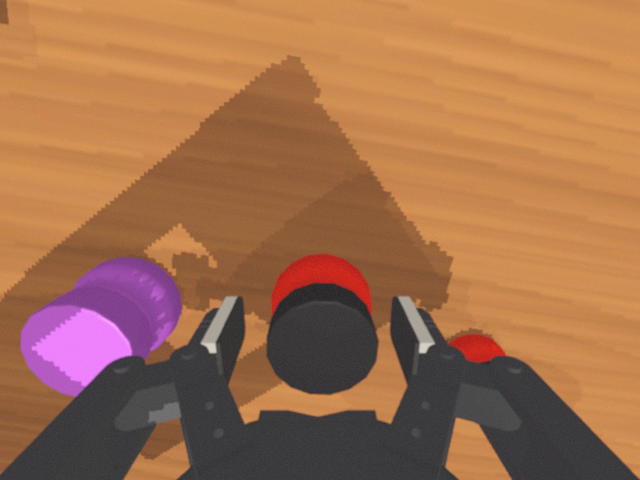

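View pics/s10.png

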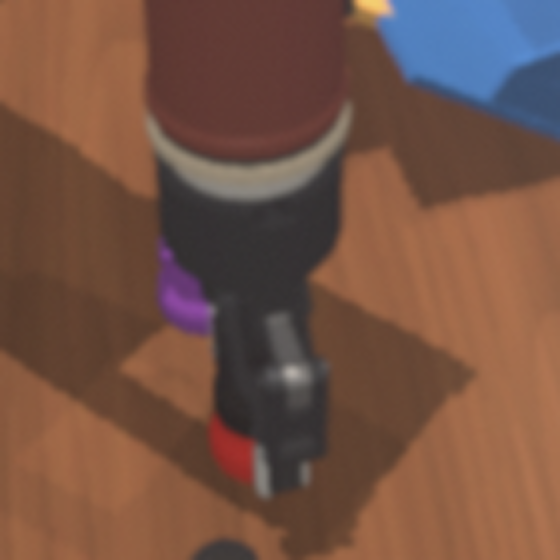

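```bash
python3 -m jog '[[[1.5,1,6,0,0,0],[0,0,0,0,0,0],[0,0,0,0,0,0]]]'
python3 -m jog '[[[0,0,0,0,0,0],[0,0,0,0,0,0],[0,0,0,0,0,0],[0,0,0,0,0,0],[0,0,0,0,0,0],[0,0,0,0,0,0],[0,0,0,0,0,0]]]' 30 50
python3 - <<'E'
from plan import *
st()
snap('wrist','wrist11')
E
```

```text
time_s: 9.68
ee_pos: [448.3, -285.7, -20.3]
tcp_rot: [[0.986, 0.165, -0.001], [0.165, -0.986, -0.001], [-0.001, 0.001, -1.0]]
contact_force: [-0.3, 0.5, -0.1]
opening: 68.1
time_s: 10.27
ee_pos: [448.7, -286.2, -19.5]
tcp_rot: [[0.986, 0.165, 0.0], [0.165, -0.986, -0.002], [0.0, 0.002, -1.0]]
contact_force: [0.0, 1.1, 5.8]
opening: 45.8
t 10.27 case [-293.28 -201.8   -19.54] world [ 448.73 -286.19  -19.54] F [0.05 1.1  5.81] op 45.8 rotvec err [ 0.1  -0.    0.02] q [-40.98  16.6  110.01  -0.08  53.31  39.55]
```

View pics/wrist11.png

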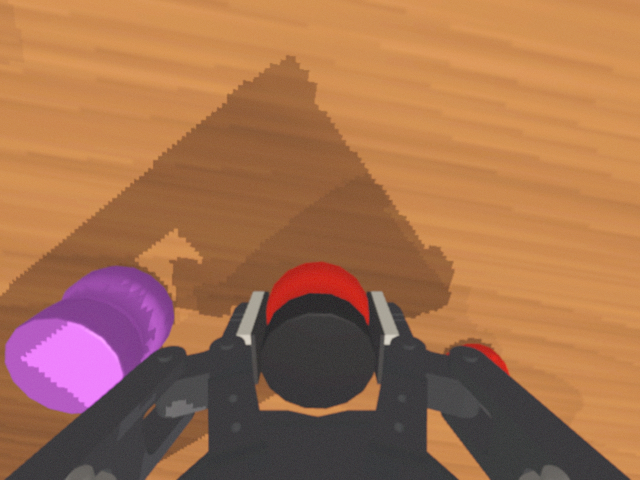

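The tin is gripped: opening 45.8, pads on both sides. The 5.8 N upward says the fingertips just touch the table, so tin bottom ≈ TCP z + 20. Lift, then go to above the tray (case x −100, y 0).

```bash
python3 -m jog '[[[0,0,-10,0,0,0],[0,0,-30,0,0,0],[0,0,-35,0,0,0],[0,0,-35,0,0,0],[10,-11,-22,0,0,0],[26,-27,0,0,0,0],[26,-27,0,0,0,0],[26,-27,0,0,0,0],[26,-27,0,0,0,0],[26,-27,0,0,0,0],[26,-27,0,0,0,0],[26,-27,0,0,0,0],[0,0,0,0,0,0],[0,0,0,0,0,0]]]'
python3 - <<'E'
from plan import *
st(); print(tool(W(p,(-100,0,110))))
snap('wrist','wrist12')
snap('side','side12')
cv2.imwrite('pics/s12.png',cv2.resize(load('side12')['img'][170:330,290:450],None,fx=4,fy=4,interpolation=cv2.INTER_CUBIC))
E
```

```text
time_s: 11.48
ee_pos: [604.7, -54.5, 111.2]
tcp_rot: [[0.986, 0.169, -0.002], [0.169, -0.986, -0.001], [-0.002, 0.0, -1.0]]
contact_force: [0.1, -0.5, -1.0]
opening: 45.8
t 11.48 case [-101.17    0.93  111.23] world [604.74 -54.53 111.23] F [ 0.11 -0.52 -1.  ] op 45.8 rotvec err [0.03 0.1  0.23] q [-12.55  15.2   95.28  -0.07  69.61  67.74]
[1.17 0.94 1.23]
```

View pics/wrist12.png

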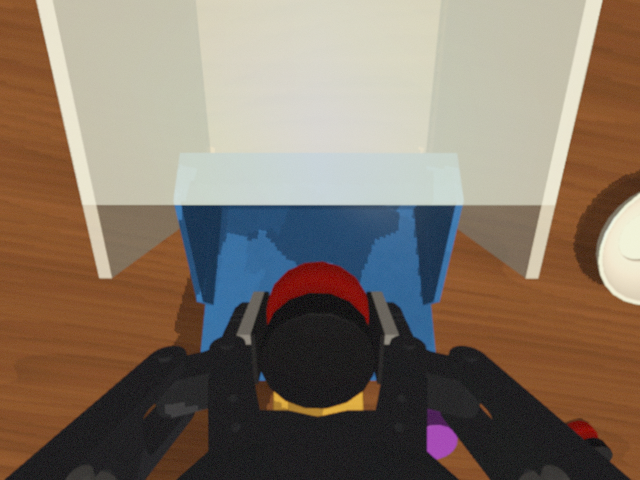

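View pics/s12.png

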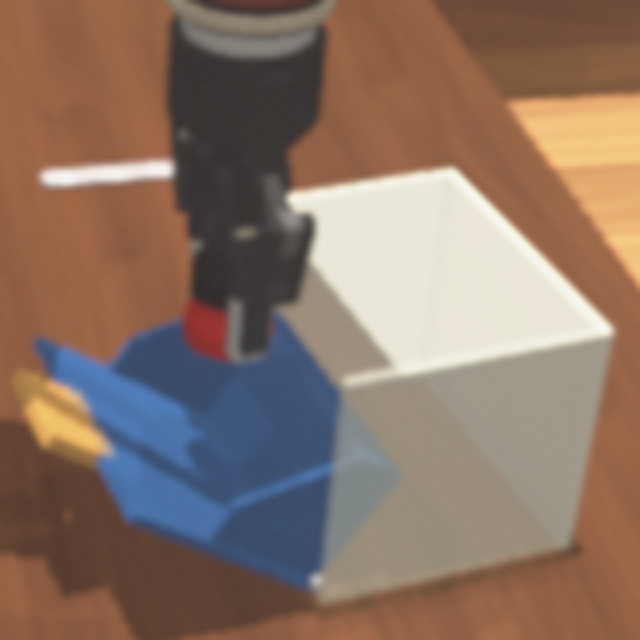

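```bash
python3 -m jog '[[[0,0,20,0,0,0],[0,0,20,0,0,0],[0,0,15,0,0,0],[0,0,8,0,0,0],[0,0,0,0,0,0],[0,0,0,0,0,0]]]'
python3 -m jog '[[[0,0,4,0,0,0],[0,0,0,0,0,0]]]'
python3 - <<'E'
from plan import *
st()
snap('side','side13')
cv2.imwrite('pics/s13.png',cv2.resize(load('side13')['img'][170:330,290:450],None,fx=4,fy=4,interpolation=cv2.INTER_CUBIC))
E
```

```text
time_s: 12.08
ee_pos: [604.1, -57.6, 48.6]
tcp_rot: [[0.986, 0.164, -0.001], [0.164, -0.986, -0.001], [-0.001, 0.001, -1.0]]
contact_force: [-0.6, -0.1, -0.4]
opening: 45.4
time_s: 12.25
ee_pos: [605.2, -57.2, 45.3]
tcp_rot: [[0.986, 0.165, 0.001], [0.165, -0.986, -0.001], [0.001, 0.001, -1.0]]
contact_force: [-0.9, 0.4, -1.6]
opening: 45.4
t 12.25 case [-101.19   -1.75   45.33] world [605.17 -57.18  45.33] F [-0.9   0.42 -1.63] op 45.4 rotvec err [ 0.08 -0.04 -0.01] q [-12.79  19.75  97.43  -0.07  62.76  67.75]
```

View pics/s13.png

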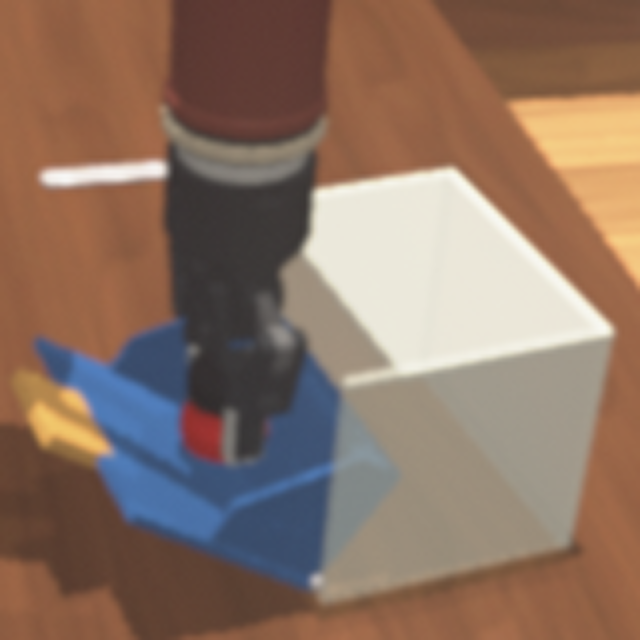

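```bash
python3 -m jog '[[[0,0,4,0,0,0],[0,0,3,0,0,0],[0,0,0,0,0,0]]]'
python3 -m jog '[[[0,0,3,0,0,0],[0,0,0,0,0,0]]]'
python3 -m jog '[[[0,0,2,0,0,0],[0,0,0,0,0,0]]]'
```

```text
time_s: 12.55
ee_pos: [604.1, -56.5, 36.9]
tcp_rot: [[0.986, 0.166, -0.002], [0.166, -0.986, -0.001], [-0.002, 0.001, -1.0]]
contact_force: [-0.4, 0.3, -1.2]
opening: 45.2
time_s: 12.72
ee_pos: [604.2, -56.5, 33.9]
tcp_rot: [[0.986, 0.166, -0.001], [0.166, -0.986, -0.001], [-0.001, 0.001, -1.0]]
contact_force: [-0.3, 0.2, -1.0]
opening: 45.5
time_s: 12.88
ee_pos: [605.0, -56.7, 32.8]
tcp_rot: [[0.986, 0.165, 0.0], [0.165, -0.986, -0.001], [0.0, 0.001, -1.0]]
contact_force: [-0.8, -0.6, 1.1]
opening: 45.5
```

Contact is beginning: the force went from −1.2 to +1.1 and z lags. One more small step, then release.

```bash
python3 -m jog '[[[0,0,2,0,0,0],[0,0,0,0,0,0]]]'
python3 -m jog '[[[0,0,0,0,0,0],[0,0,0,0,0,0],[0,0,0,0,0,0],[0,0,0,0,0,0],[0,0,0,0,0,0],[0,0,0,0,0,0]]]' 68
python3 - <<'E'
from plan import *
st()
snap('side','side14');snap('wrist','wrist14')
cv2.imwrite('pics/s14.png',cv2.resize(load('side14')['img'][170:330,290:450],None,fx=4,fy=4,interpolation=cv2.INTER_CUBIC))
E
```

```text
time_s: 13.05
ee_pos: [605.9, -56.8, 31.6]
tcp_rot: [[0.986, 0.165, 0.002], [0.165, -0.986, -0.001], [0.002, 0.002, -1.0]]
contact_force: [0.1, 0.6, 5.1]
opening: 45.8
time_s: 13.55
ee_pos: [604.4, -56.7, 30.3]
tcp_rot: [[0.986, 0.165, -0.001], [0.165, -0.986, -0.001], [-0.001, 0.001, -1.0]]
contact_force: [-0.1, -0.1, 0.1]
opening: 68.0
t 13.55 case [-101.89   -1.15   30.32] world [604.38 -56.71  30.32] F [-0.14 -0.08  0.12] op 68.0 rotvec err [0.04 0.06 0.02] q [-12.76  20.91  97.77  -0.07  61.36  67.75]
```

View pics/s14.png

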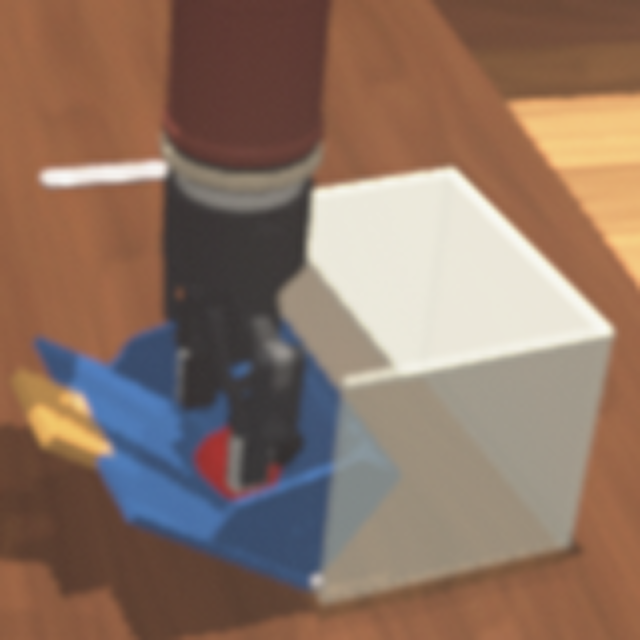

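View pics/wrist14.png

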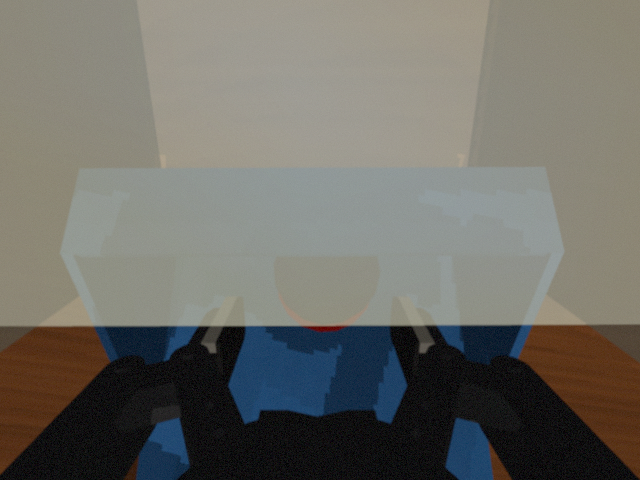

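The tin is released and has settled back into the tray. Rise straight up and look.

```bash
python3 -m jog '[[[0,0,-12,0,0,0],[0,0,-25,0,0,0],[0,0,-35,0,0,0],[0,0,-35,0,0,0],[-30,0,-25,0,0,0],[-40,0,0,0,0,0],[-20,0,0,0,0,0],[0,0,0,0,0,0]]]'
python3 - <<'E'
from plan import *
st()
snap('side','side15');snap('wrist','wrist15')
cv2.imwrite('pics/s15.png',cv2.resize(load('side15')['img'][170:330,290:450],None,fx=4,fy=4,interpolation=cv2.INTER_CUBIC))
E
```

```text
time_s: 14.32
ee_pos: [513.0, -71.8, 163.9]
tcp_rot: [[0.986, 0.165, -0.001], [0.165, -0.986, -0.002], [-0.001, 0.001, -1.0]]
contact_force: [0.5, -0.0, -0.1]
opening: 68.0
t 14.32 case [-194.52   -0.93  163.88] world [512.98 -71.77 163.88] F [ 0.53 -0.04 -0.1 ] op 68.0 rotvec err [ 0.08  0.07 -0.02] q [-16.62   0.09 106.03  -0.1   73.9   63.92]
```

View pics/s15.png

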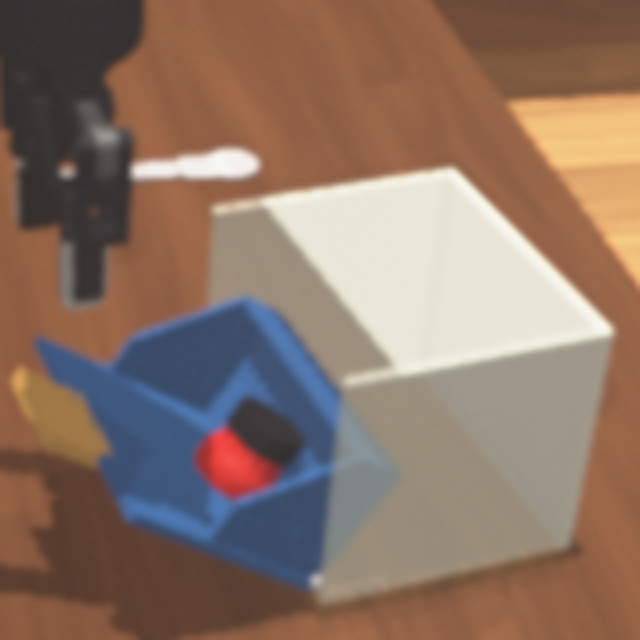

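View pics/wrist15.png

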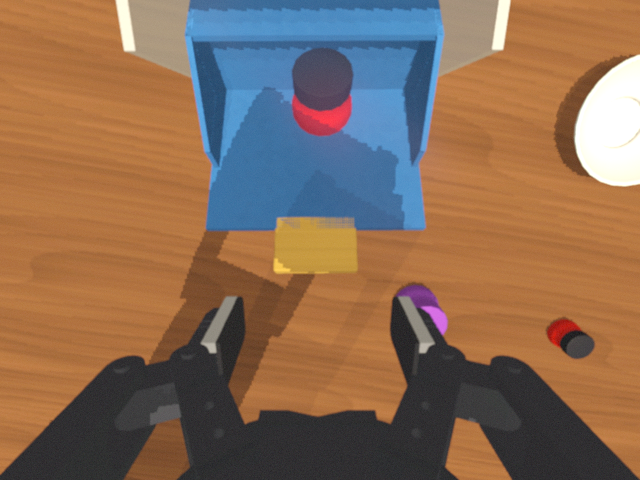

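The tin lies in the tray (wrist (322,90), side crop (250,450)), let go, with the flap still fully down. For shutting, I'll use closed fingers under the tab front with the tool tilted forward. First retreat and tilt 40°, checking that the arm can do it.

```bash
python3 -m jog '[[[-32,0,0,0,0,0],[-32,0,0,0,0,0],[-32,0,0,0,0,0],[0,0,0,0,6.7,0],[0,0,0,0,6.7,0],[0,0,0,0,6.7,0],[0,0,0,0,6.7,0],[0,0,0,0,6.7,0],[0,0,0,0,6.5,0],[0,0,0,0,0,0],[0,0,0,0,0,0]]]' 0 40
python3 - <<'E'
from plan import *
st()
E
```

```text
time_s: 15.33
ee_pos: [427.4, -93.8, 168.1]
tcp_rot: [[0.76, 0.163, 0.629], [0.125, -0.987, 0.104], [0.638, -0.001, -0.77]]
contact_force: [0.1, 0.4, 0.4]
opening: 0.1
t 15.33 case [-282.55   -8.51  168.14] world [427.41 -93.78 168.14] F [0.09 0.41 0.39] op 0.1 rotvec err [  0.01 -39.62  -0.12] q [-51.78 -46.98 147.25  38.47  63.92  16.3 ]
```

The wrist is near its limits here (J3 147.25 of 147.46). I reduce the tilt to about 28°, move forward and down to a pre-contact pose in front of the tab, and check the margins.

```bash
python3 -m jog '[[[0,0,0,0,-6,0],[0,0,0,0,-6,0],[0,-4,0,0,0,0],[0,-4,0,0,0,0],[0,0,0,0,0,0]]]'
python3 - <<'E'
from plan import *
st()
R=env.get_obs()['tcp_rot']; print(tool(W(p,(-245,0,70))))
E
```

```text
time_s: 15.75
ee_pos: [425.3, -80.4, 164.9]
tcp_rot: [[0.874, 0.173, 0.454], [0.15, -0.985, 0.085], [0.462, -0.006, -0.887]]
contact_force: [0.0, 0.2, -0.5]
opening: 0.0
t 15.75 case [-282.39    5.02  164.85] world [425.34 -80.41 164.85] F [ 0.03  0.17 -0.49] op 0.0 rotvec err [ -0.45 -27.52   0.35] q [-38.76 -37.97 138.83  23.3   62.44  33.53]
[-10.69   5.88 101.35]
```

```bash
python3 -m jog '[[[-3,2,25,0,0,0],[-3,2,25,0,0,0],[-3,1,25,0,0,0],[-2,1,24,0,0,0],[0,0,0,0,0,0],[0,0,0,0,0,0]]]'
python3 - <<'E'
from plan import *
st()
R=env.get_obs()['tcp_rot']; print(tool(W(p,(-224.5,0,54))))
snap('side','side16');cv2.imwrite('pics/s16.png',cv2.resize(load('side16')['img'][150:350,240:440],None,fx=3,fy=3,interpolation=cv2.INTER_CUBIC))
snap('wrist','wrist16')
E
```

```text
time_s: 16.25
ee_pos: [460.5, -81.5, 71.6]
tcp_rot: [[0.875, 0.168, 0.453], [0.146, -0.986, 0.083], [0.461, -0.007, -0.888]]
contact_force: [-0.0, -0.0, -0.1]
opening: -0.4
t 16.25 case [-247.92   -1.84   71.63] world [460.46 -81.48  71.63] F [-0.05 -0.03 -0.07] op -0.4 rotvec err [ -0.42 -27.43   0.1 ] q [-34.67 -20.93 139.46  27.59  44.8   28.8 ]
[12.67 -1.64 26.46]
```

View pics/s16.png

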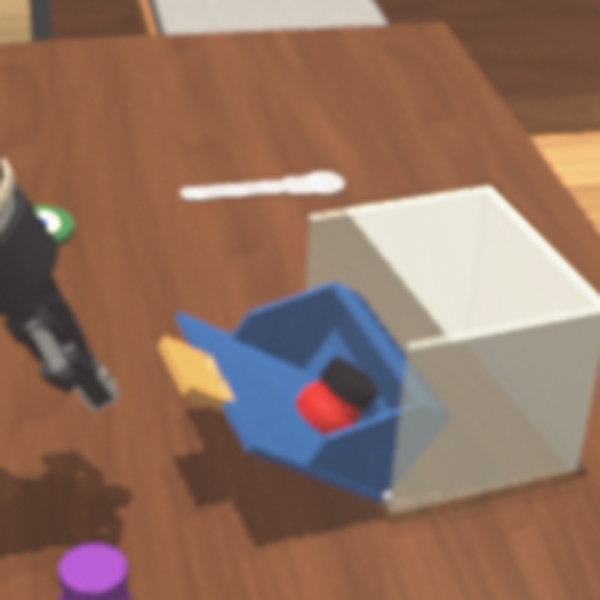

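View pics/wrist16.png

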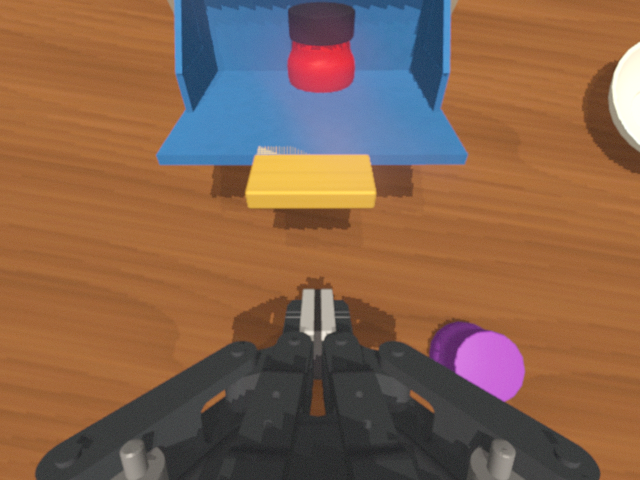

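```bash
cat > arc.py <<'E'
from plan import *
def pose(a,off=11,k=45,th=None):
    th=np.radians(27.5)*a/.95 if th is None else th
    P=np.array([-75-10*np.cos(a)-160*np.sin(a),20-10*np.sin(a)+160*np.cos(a)])
    xt=np.array([np.cos(th),np.sin(th)]);zt=np.array([np.sin(th),-np.cos(th)])
    return P-off*xt+k*zt,th,xt,zt
def rows(T0,th0,seq):
    T=np.array(T0,float);th=th0
    for a,off in seq:
        q,t2,_,_=pose(a,off); d=q-T; xt=np.array([np.cos(th),np.sin(th)]);zt=np.array([np.sin(th),-np.cos(th)])
        print('a=%.2f'%a,'TCP',q,'row x %.1f z %.1f ry %.2f'%(d@xt,d@zt,np.degrees(t2-th))); T=q;th=t2
if __name__=='__main__':
    o=env.get_obs(); c=cf(o['ee_pos']); R=o['tcp_rot']; th=np.arcsin(R[2,0]); print(c,np.degrees(th))
    rows([c[0],c[2]],th,[(.95,36),(.95,16),(.93,11),(.86,11),(.79,11),(.72,11),(.65,11),(.58,11),(.51,11),(.44,11),(.37,11),(.30,11),(.23,11),(.16,11),(.1,11),(.05,11),(0,11),(-.03,11)])
E
python3 arc.py
```

```text
[-246.23   -3.83   74.7 ] 27.680494946639172
a=0.95 TCP [-222.12   48.4 ] row x 9.1 z 34.5 ry -0.18
a=0.95 TCP [-204.38   57.63] row x 20.0 z -0.0 ry 0.00
a=0.93 TCP [-198.67   62.53] row x 7.3 z -1.7 ry -0.58
a=0.86 TCP [-193.81   71.36] row x 8.3 z -5.7 ry -2.03
a=0.79 TCP [-188.34   79.77] row x 8.5 z -5.3 ry -2.03
a=0.72 TCP [-182.29   87.73] row x 8.7 z -5.0 ry -2.03
a=0.65 TCP [-175.69   95.18] row x 8.8 z -4.6 ry -2.03
a=0.58 TCP [-168.58  102.09] row x 9.0 z -4.3 ry -2.03
a=0.51 TCP [-161.01  108.44] row x 9.1 z -3.9 ry -2.03
a=0.44 TCP [-153.01  114.18] row x 9.2 z -3.5 ry -2.03
a=0.37 TCP [-144.63  119.3 ] row x 9.3 z -3.1 ry -2.03
a=0.30 TCP [-135.92  123.75] row x 9.4 z -2.8 ry -2.03
a=0.23 TCP [-126.92  127.53] row x 9.5 z -2.4 ry -2.03
a=0.16 TCP [-117.69  130.62] row x 9.5 z -2.0 ry -2.03
a=0.10 TCP [-109.64  132.7 ] row x 8.2 z -1.4 ry -1.74
a=0.05 TCP [-102.84  134.04] row x 6.9 z -1.0 ry -1.45
a=0.00 TCP [-96. 135.] row x 6.9 z -0.8 ry -1.45
a=-0.03 TCP [-91.88 135.4 ] row x 4.1 z -0.4 ry -0.87
```

```bash
python3 -m jog '[[[4,-2,17,0,0,0],[5,-2,17,0,0,0],[0,0,0,0,0,0],[8,0,0,0,0,0],[8,0,0,0,0,0],[0,0,0,0,0,0],[0,0,0,0,0,0]]]'
python3 - <<'E'
from plan import *
st()
snap('side','side17');cv2.imwrite('pics/s17.png',cv2.resize(load('side17')['img'][200:330,250:380],None,fx=4.5,fy=4.5,interpolation=cv2.INTER_CUBIC))
E
python3 arc.py | head -3
```

```text
time_s: 16.93
ee_pos: [500.6, -73.3, 57.3]
tcp_rot: [[0.872, 0.169, 0.459], [0.149, -0.986, 0.079], [0.466, -0.0, -0.885]]
contact_force: [1.0, 0.1, 0.6]
opening: -0.3
t 16.93 case [-206.95   -0.43   57.33] world [500.64 -73.33  57.33] F [0.98 0.11 0.64] op -0.3 rotvec err [ -0.06 -27.77   0.2 ] q [-29.66 -12.55 135.28  28.28  38.62  31.23]
[-207.54   -0.02   56.6 ] 27.71571746069321
a=0.95 TCP [-222.12   48.4 ] row x -16.7 z 0.5 ry -0.22
a=0.95 TCP [-204.38   57.63] row x 20.0 z -0.0 ry 0.00
```

View pics/s17.png

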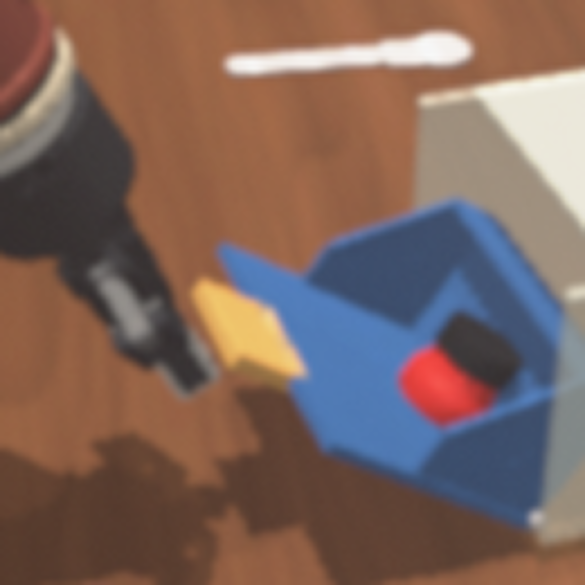

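The finger is poised just in front of and under the tab (tip at (195,385), tab at (200–305, 280–380)). Now the first half of the arc.

```bash
python3 -m jog '[[[5,0,-0.5,0,0,0],[5.5,0,-1,0,-0.6,0],[8.3,0,-5.7,0,-2,0],[8.5,0,-5.3,0,-2,0],[8.7,0,-5,0,-2,0],[8.8,0,-4.6,0,-2,0],[9,0,-4.3,0,-2,0],[0,0,0,0,0,0]]]'
python3 - <<'E'
from plan import *
st()
snap('side','side18');cv2.imwrite('pics/s18.png',cv2.resize(load('side18')['img'][180:330,270:420],None,fx=4,fy=4,interpolation=cv2.INTER_CUBIC))
E
python3 arc.py | head -1
```

```text
time_s: 17.65
ee_pos: [539.7, -66.4, 103.4]
tcp_rot: [[0.942, 0.169, 0.29], [0.161, -0.986, 0.051], [0.294, -0.001, -0.956]]
contact_force: [-0.3, -0.5, -0.2]
opening: -0.3
t 17.65 case [-167.29    0.02  103.39] world [539.68 -66.35 103.39] F [-0.27 -0.5  -0.21] op -0.3 rotvec err [ -0.09 -17.1    0.22] q [-21.13  -5.28 120.04  11.25  51.02  53.16]
[-168.17    0.32  102.18] 17.12862947505756
```

View pics/s18.png

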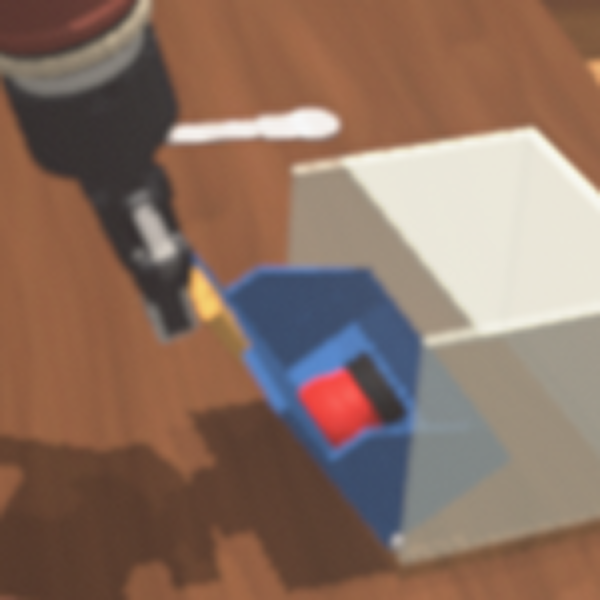

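The flap is rising with the finger (about 0.6) and the tin is still in the tray. Continue.

```bash
python3 -m jog '[[[9.1,0,-3.9,0,-2,0],[9.2,0,-3.5,0,-2,0],[9.3,0,-3.1,0,-2,0],[9.4,0,-2.8,0,-2,0],[9.5,0,-2.4,0,-2,0],[9.5,0,-2,0,-2,0],[0,0,0,0,0,0]]]'
python3 - <<'E'
from plan import *
st()
snap('side','side19');cv2.imwrite('pics/s19.png',cv2.resize(load('side19')['img'][180:330,270:420],None,fx=4,fy=4,interpolation=cv2.INTER_CUBIC))
E
python3 arc.py | head -1
```

```text
time_s: 18.28
ee_pos: [588.7, -57.5, 129.9]
tcp_rot: [[0.982, 0.169, 0.086], [0.168, -0.986, 0.018], [0.088, -0.003, -0.996]]
contact_force: [0.3, -0.1, 0.6]
opening: 0.2
t 18.28 case [-117.53    0.64  129.88] world [588.66 -57.52 129.88] F [ 0.32 -0.13  0.65] op 0.2 rotvec err [-0.18 -5.04  0.22] q [-14.58   8.1  101.57   2.44  65.82  64.79]
[-118.4     0.68  129.34] 5.0654264961813595
```

View pics/s19.png

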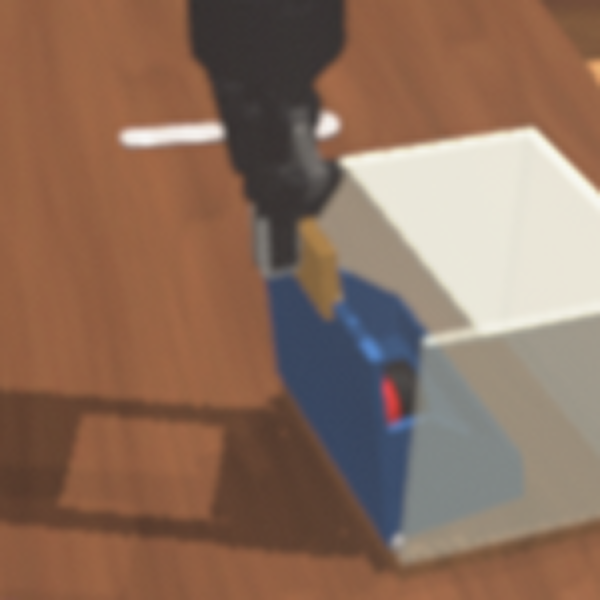

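```bash
python3 -m jog '[[[8,0,-1.4,0,-1.7,0],[7,0,-1,0,-1.5,0],[5,0,-0.6,0,-1,0],[0,0,0,0,0,0],[0,0,0,0,0,0]]]'
python3 -m jog '[[[3,0,-0.3,0,-0.7,0],[0,0,0,0,0,0],[0,0,0,0,0,0]]]'
python3 -m jog '[[[2,0,0,0,0,0],[0,0,0,0,0,0],[0,0,0,0,0,0]]]'
python3 -c "
from plan import *
st()"
```

```text
time_s: 18.75
ee_pos: [606.1, -54.6, 133.4]
tcp_rot: [[0.986, 0.168, 0.014], [0.168, -0.986, 0.006], [0.015, -0.003, -1.0]]
contact_force: [-0.2, 0.1, -0.6]
opening: 0.4
time_s: 19.0
ee_pos: [608.6, -54.1, 134.0]
tcp_rot: [[0.986, 0.168, -0.0], [0.168, -0.986, 0.003], [0.0, -0.003, -1.0]]
contact_force: [-4.2, -0.5, -1.2]
opening: 0.1
time_s: 19.25
ee_pos: [608.6, -54.2, 134.0]
tcp_rot: [[0.986, 0.168, -0.005], [0.168, -0.986, 0.002], [-0.005, -0.003, -1.0]]
contact_force: [-13.7, -2.2, 3.8]
opening: -0.3
t 19.25 case [-97.32   0.65 133.98] world [608.59 -54.17 133.98] F [-13.73  -2.24   3.75] op -0.3 rotvec err [-0.19  0.27  0.18] q [-12.52  14.52  93.49   0.07  72.31  67.78]
```

The shut stop is felt: x no longer advances and the force is 14 N. One more firm press, then back away and check.

```bash
python3 -m jog '[[[2,0,0,0,0,0],[0,0,0,0,0,0],[0,0,0,0,0,0],[-6,0,0,0,0,0],[-15,0,0,0,0,0],[-35,0,0,0,0,0],[-35,0,-20,0,0,0],[-35,0,-20,0,0,0],[0,0,0,0,0,0],[0,0,0,0,0,0]]]'
python3 - <<'E'
from plan import *
st()
c=snap('side','side20');cv2.imwrite('pics/s20.png',cv2.resize(c['img'][180:330,310:460],None,fx=4,fy=4,interpolation=cv2.INTER_CUBIC))
w=snap('wrist','wrist20')
for n,c,o,s in (('side',c,(310,180),4),('wrist',w,(0,0),1)):
  for a in (0,.05,.1): print(n,a,[((proj(c,F(p,a,X))-o)*s).round() for X in ((0,30,160),(0,-30,160),(-10,30,160),(-10,-30,160),(-6,81,128),(-6,-81,128))])
E
```

```text
time_s: 20.08
ee_pos: [490.3, -75.2, 176.7]
tcp_rot: [[0.986, 0.167, 0.008], [0.167, -0.986, 0.001], [0.008, 0.0, -1.0]]
contact_force: [0.4, -0.1, -0.5]
opening: 0.3
t 20.08 case [-217.46   -0.58  176.73] world [490.3  -75.22 176.73] F [ 0.39 -0.05 -0.5 ] op 0.3 rotvec err [ 0.   -0.46  0.12] q [-17.99  -4.16 108.73   0.22  75.02  62.33]
side 0 [array([175., 176.]), array([221., 235.]), array([157., 179.]), array([203., 238.]), array([126., 182.]), array([247., 346.])]
side 0.05 [array([161., 179.]), array([207., 238.]), array([143., 182.]), array([188., 242.]), array([115., 184.]), array([235., 349.])]
side 0.1 [array([147., 182.]), array([192., 241.]), array([129., 186.]), array([173., 246.]), array([105., 187.]), array([223., 353.])]
wrist 0 [array([245., -30.]), array([393., -29.]), array([247.,  -1.]), array([391.,  -1.]), array([158.,  13.]), array([479.,  15.])]
wrist 0.05 [array([247.,  -7.]), array([391.,  -6.]), array([248.,  22.]), array([389.,  22.]), array([160.,  28.]), array([477.,  29.])]
wrist 0.1 [array([248.,  16.]), array([390.,  17.]), array([250.,  43.]), array([388.,  44.]), array([163.,  43.]), array([475.,  44.])]
```

View pics/s20.png

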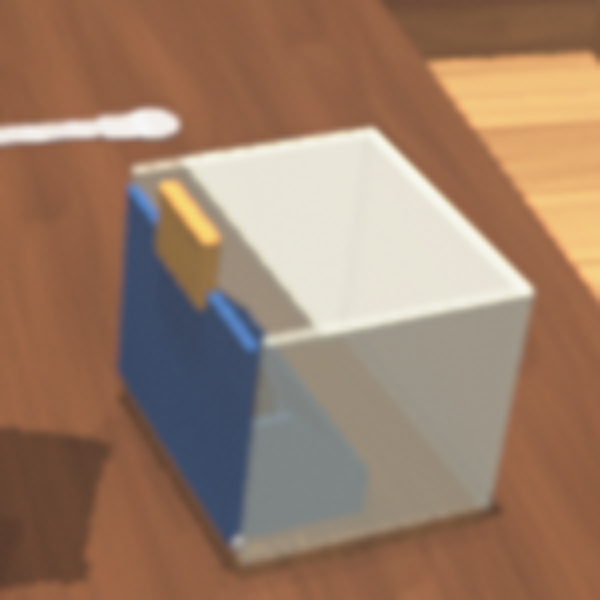

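View pics/wrist20.png

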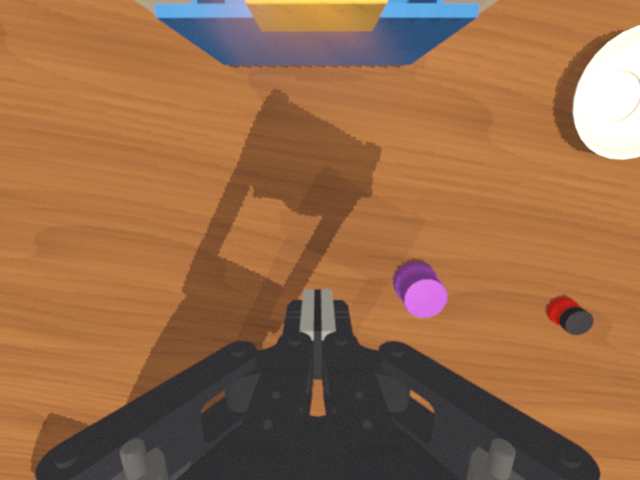

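Side: the tab front-top corners at (160,182) and (203,240) match the shut prediction (157,179), (203,238). Wrist: row about 4, against −1 (0 rad) and 22 (0.05 rad), so about 0.01 rad. Now I check the tin and the bystanders from the top.

```bash
python3 -m jog '[[[-30,30,-20,0,0,0],[-30,35,0,0,0,0],[0,35,0,0,0,0],[0,35,0,0,0,0],[0,35,0,0,0,0],[0,0,0,0,0,0],[0,0,0,0,0,0]]]'
python3 - <<'E'
from plan import *
c=snap('top','top21')
cv2.imwrite('pics/t21.png',cv2.resize(c['img'][120:260,270:410],None,fx=4,fy=4,interpolation=cv2.INTER_CUBIC))
print(env.get_obs()['contact_force'],env.get_obs()['time_s'])
E
```

```text
time_s: 20.77
ee_pos: [464.3, -245.9, 189.8]
tcp_rot: [[0.986, 0.166, -0.0], [0.166, -0.986, 0.005], [0.001, -0.005, -1.0]]
contact_force: [-0.3, 0.5, 0.2]
opening: -0.1
[-0.28  0.38 -0.3 ] 20.8167
```

View pics/t21.png

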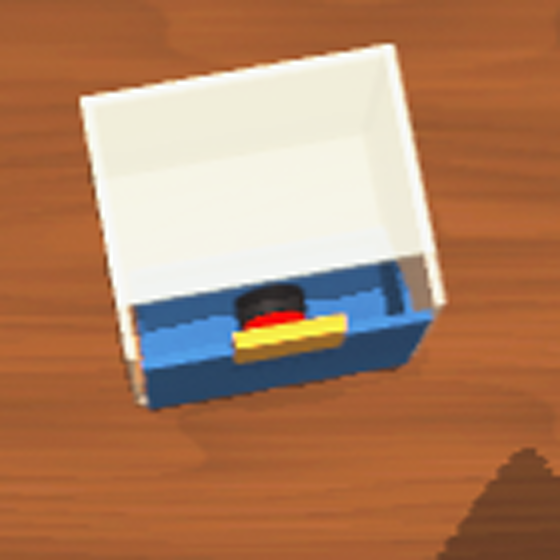

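View pics/top21.png

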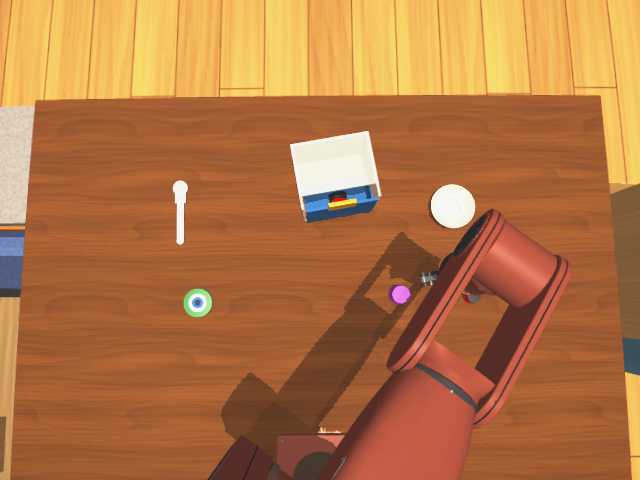

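The top view shows the flap shut and the tin lying in the tray behind the panel (338,197). The disc (198,303), dish (453,206) and shoehorn (180,215) are unmoved, and the robot touches nothing. I hand in.

```bash
python3 -m jog '[[[0,0,0,0,0,0],[0,0,0,0,0,0]]]'; python3 -c "
from station import env
print(env.job_done(), env.get_obs()['time_s'])"
```

```text
time_s: 20.98
ee_pos: [464.1, -243.4, 190.9]
tcp_rot: [[0.985, 0.17, 0.001], [0.17, -0.985, 0.004], [0.001, -0.004, -1.0]]
contact_force: [-0.5, -0.6, 0.5]
opening: -0.2
the job is handed in; nothing more can be done
the job is handed in; nothing more can be done
```

The flap is shut with the red tin inside, and the job was handed in at about 21 s. I pulled the flap down to its stop, lowered the tin into the tray and let it go. I then pushed the tab along its arc until the shut stop pressed back with about 14 N.

**Last checks:**
- **Flap:** the side and wrist pictures put it at about 0.01 rad, within the 0.04 rad limit.
- **Tin:** it lies on its side in the tray behind the panel.
- **Bystanders:** the eye disc, key dish and shoehorn are at the same pixels in the top view as at the start.
- **Robot:** it touches nothing; the measured force is within noise.

**What went wrong or disagreed:**
- **Slip on the first pull:** the fingers slid off over the tab and pressed on its end. The wrist force reached about 110 N, close to the 120 N limit, and I backed off. Pressing deeper on the panel then brought the flap down to its stop.
- **Fingertip position:** the closed fingertips sit roughly 20–30 mm behind the TCP, not 8 mm ahead of it as stated. The wrist and side cameras and two contacts all showed this. It caused the slip, and I corrected for it afterwards.
- **Near a joint limit:** while tilting the tool before the push, joint 3 came to 147.25° of its 147.46° range. I then reduced the tilt.

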